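# Set up the scanner check stand

### The job

Set up the 3D-scanner check stand on the bench. The white reference tower with black bars stands upright in a tight row of cases: tip it forward by its top edge until it leans by itself on the rack's front bar, then take it by its spine and lower it upright over the two pins of the aluminium base plate until its foot rests flush on the plate, never letting it topple or lie down. Set every steel ball from the tray into a dimple of the plate, one to a dimple, and leave the other cases in the rack and the things lying about undisturbed.

Things in the scene. Friction and masses are not known exactly. Their poses are not given: they have to be found in the camera images.
- rack: grey fixed rack, 163 wide (y). Origin: on the bench under the middle of the row; x points from the spines to the backs of the cases (away from the robot), y along the row, z up. Floor 10 high; four slots at y = -58.5, -19.5, 19.5, 58.5, each with one case 54 deep (x = -27 to 27), tops at z = 110; only 5 between neighbours, full-height end walls. Low dividers to z = 35; toe rod at x = -31, to z = 15.
- row_back (a point): point on the rack at the upper back edge of the middle of the row (x = 27, z = 110 in the rack's frame; same axes). Behind the row it is open and free, but for a low back stop (x = 29 to 33, to z = 40), so a fingertip fits behind a case's top and can push it to -x; less than 5 N is enough. The case then tips about its lower front edge, held by the toe rod.
- rest_bar (a point): middle of the round rest bar, 8 thick, along y in front of the rack (x = -61, z = 47 in the rack's frame; same axes). A case tipped past its balance (about 28 degrees) falls on by itself to lean here at about 37 degrees; its whole top is then in front of its neighbours and its sides are free to grip.
- tower_mid (a point): centre of the reference tower: white block, black bars on its spine, two black dots on top; 34 wide (y), 54 deep (x; spine = -x face), 100 tall (z), 0.35 kg (varies), in one of the four slots (varies). Its lowest 16 is a dark steel foot plate with two holes open from below, 12 across, 16 deep, at x = -15 and 15. Origin half-way up, 50 above the foot; z points up along it.
- pins (a point): point on the base plate's top face midway between its two brass pins (x = -15 and 15, 8 across, 12 tall, domed tips); axes are the plate's, z up. The tower belongs here, its x axis along this x (either way round), its centre 50 above this point. The fixed aluminium plate is 96 (x) by 280 (y) by 12 thick, its middle 105 from here along +y.
- cup0 (a point): dimple 1 of 5 in the base plate: a round recess 24 across and 8 deep in the top face. The point is where the centre of a ball seated in it lies, 7.2 above the plate's top face. The five lie in a zigzag along the plate: x = -18 and 18 by turns, 34 apart in y, the nearest 90 from the pins in y.
- cup1 (a point): dimple 2 of 5 in the base plate: a round recess 24 across and 8 deep in the top face. The point is where the centre of a ball seated in it lies, 7.2 above the plate's top face. The five lie in a zigzag along the plate: x = -18 and 18 by turns, 34 apart in y, the nearest 90 from the pins in y.
- cup2 (a point): dimple 3 of 5 in the base plate: a round recess 24 across and 8 deep in the top face. The point is where the centre of a ball seated in it lies, 7.2 above the plate's top face. The five lie in a zigzag along the plate: x = -18 and 18 by turns, 34 apart in y, the nearest 90 from the pins in y.
- cup3 (a point): dimple 4 of 5 in the base plate: a round recess 24 across and 8 deep in the top face. The point is where the centre of a ball seated in it lies, 7.2 above the plate's top face. The five lie in a zigzag along the plate: x = -18 and 18 by turns, 34 apart in y, the nearest 90 from the pins in y.
- cup4 (a point): dimple 5 of 5 in the base plate: a round recess 24 across and 8 deep in the top face. The point is where the centre of a ball seated in it lies, 7.2 above the plate's top face. The five lie in a zigzag along the plate: x = -18 and 18 by turns, 34 apart in y, the nearest 90 from the pins in y.
- ball0_center (a point): centre of a bright steel ball, 28 across, 0.09 kg; it rolls but soon comes to rest. Three to five balls are present (absent ones read None).
- ball1_center (a point): centre of a bright steel ball, 28 across, 0.09 kg; it rolls but soon comes to rest. Three to five balls are present (absent ones read None).
- ball2_center (a point): centre of a bright steel ball, 28 across, 0.09 kg; it rolls but soon comes to rest. Three to five balls are present (absent ones read None).
- ball3_center (a point): centre of a bright steel ball, 28 across, 0.09 kg; it rolls but soon comes to rest. Three to five balls are present (absent ones read None).
- ball4_center (a point): centre of a bright steel ball, 28 across, 0.09 kg; it rolls but soon comes to rest. Three to five balls are present (absent ones read None).
- tray: fixed shallow tray, 102 (x) by 186 (y) over its 5 thick blue walls, which are 11.5 high with the corners cut off at 45 degrees (about 30 along each inner side), in which the balls start; black floor 3 above the bench, so a ball's centre is 17 above the bench there. Origin on the bench under its centre.
- case_a_mid (a point): centre of a closed black instrument case with a blue label on its spine, loose in another slot of the rack: the same size and axes as the tower (34 wide, 54 deep, 100 tall). To be left in the rack.
- case_b_mid (a point): centre of a closed black instrument case with an orange label on its spine, loose in another slot of the rack: the same size and axes as the tower (34 wide, 54 deep, 100 tall). To be left in the rack.
- case_c_mid (a point): centre of a closed black instrument case with a green label on its spine, loose in another slot of the rack: the same size and axes as the tower (34 wide, 54 deep, 100 tall). To be left in the rack.
- tape_red: roll of red tape lying flat, 62 across, 19 high, a bystander on the bench. Origin under its centre.
- hex_keys: black hex key set, 35x94x26, a bystander on the bench. Origin under its centre.
Things that resemble listed ones, but are neither listed nor needed, are in the scene too. What is shaped like the part that bears case_b_mid but pink is not meant.

How it is judged:
By the outcome, as a careful person would: the job done as asked, in the order asked, and still so for the second after the job is handed in, with the robot touching nothing.
Of ball0, ball1, ball2, ball3, ball4 only 3 to 5 are there at a start; the rules pass over those that are not, and their reading is None.
At some moment in a run one of ball0, ball1, ball2, ball3, ball4 may be knocked a few centimetres aside while the robot is not near it.
It also fails if it takes over 210 s, if anything falls off the work surface, if the arm or the gripper's body presses on something with over 40 N, if the wrist force passes 120 N, or if a joint passes its speed limit or range.

### The arm

A 6-joint arm with a two-finger parallel gripper is mounted at the origin on a cart in front of the work surface, level with it; the furniture and walls round the work are solid. World frame = base frame: x ahead of the robot, y to its left, z up, the work surface at z = 0. Lengths are in m, angles in degrees, forces in N, time in s.
With the tool pointing down it reaches from about 0.25 to 0.775 m from the base axis. Payload 4 kg.
Tool frame: the origin (TCP) lies midway between the tips of the shut fingers; the grasp point (between the pads) lies 19 mm behind it (ctrl.tcp_to_grasp is the distance from the TCP to the grasp point, in m); z points along the fingers, y is the line along which they close (so a half turn about z gives the same grasp; the last joint's range is limited). The gripper opens to 94 mm and grips with 3 to 60 N. Pads are 16 mm wide; open, the fingers measure 119 mm over their backs; the gripper's body (75 mm by 177 mm) begins 78 mm behind the grasp point.
Start: joints at [-77.642, 4.996, 78.535, -0, 96.463, -5.907], TCP at [0.172, -0.522, 0.206] pointing down, gripper open.
Joint ranges: [-177.83, 177.83], [-43.37, 116.18], [15.69, 146.23], [-61.86, 241.86], [9.47, 152.12], [-147.06, 147.06]. Speed limits (degrees/s): [159.86, 159.86, 180, 180, 180, 180].

### API

Orientations are given as a 3x3 rotation matrix whose columns are the frame's x, y, z axes.
In Python, from station import telemetry, get_image, finish_job, ctrl gives the robot as it stands. The module is installed in compiled form; this text tells all that it offers.
- The arm moves only by the tool play_rows, never from a script. Its argument "moves" is a list of rows, each a list of 7 numbers: the shift along the tool's x, y, z in mm, then the turn, a rotation vector about the tool's x, y, z in rad, then the closure, from 0 (fully open) to 1 (shut). In form: [[tx, ty, tz, ax, ay, az, hand], ...]. A call has 1 to 12 rows; each row is the pose to reach, as a shift and turn from the pose commanded when the call began, along the tool's axes at that moment; what a row does not reach only later rows make up. A row lasts 1/10 s, in which the tool goes at most 50 mm and 8.59 degrees, less where a joint would pass 70% of its speed; a pose out of reach is approached as far as the arm can. A call with a gripper value outside its range is refused whole. The fingers move at their own pace and stop on an object; "newtons" is the grip in N (left out, the last holds). Time passes only in rows, so rows that repeat a pose let the fingers close. It gives the time, the measured TCP pose, the force, the opening and the grip force at its end, in the units of the state.
- telemetry.read_state(): the state, without advancing time (a new reading comes with each control period).
- get_image(name): name is "scene" or "top"; returns a dict with "image" (384x512x3 uint8, red, green, blue), "mtx" (3x3 intrinsics, pixels), "R" (3x3) and "t" (3): a world point X has camera coordinates R X + t. Camera axes: x right, y down, z forward; pixel columns grow to the right and rows downward; lengths in m; the calibration is good to about 2 mm. A picture is of the moment at which its call begins. There is no depth.
- finish_job(): hands the job in; it is judged then, once.
The state is a dict: "time": time; "q": joint angles; "qvel": joint speeds; "effort": joint torques, N m; "tool_pos": TCP position; "tcp_rot": TCP orientation; "ft_force": force on the tool from outside, world axes, zero at the start; "moment": the same for the moment, N m; "width": opening from 0.0 (shut) to 1.0 (fully open); "grasp_force": force on a finger pad.
Only numpy, scipy, OpenCV 4.12 (cv2) and the standard library are available. Lean on these libraries where they do the work, as an engineer would, in place of code of your own. Each camera call takes 0.05 s, during which the arm holds its last target. There are 200 camera calls.

## Working session

There is one attempt and no reset: what is moved stays moved. The work goes in short steps, Python scripts to look and compute and a tool call to move; the robot and the scene stay as the last step left them, time stands still between calls to the robot, and variables do not carry over. Pictures are saved under pics/ and viewed, at most 14 in all, crops included, and the job is handed in when it is done.

Besides the shell and the picture viewer there is one more tool, called after "Emit:" as a command line: name --pt "numbers of a row" for each row, then --argument value for the rest. play_rows: Moves the arm, as the interface text tells. Its arguments: {"type":"object","properties":{"moves":{"type":"array"},"newtons":{"type":"number"}},"required":["moves"]}

```bash
mkdir -p pics; cat > h.py <<'E'
import numpy as np, cv2
from station import telemetry, get_image, finish_job, ctrl
def snap(name, fn, crop=None, s=1):
    d=get_image(name); np.savez(''+name+'.npz',mtx=d['mtx'],R=d['R'],t=d['t'],image=d['image'])
    im=d['image'][:,:,::-1]
    if crop: im=im[crop[1]:crop[3],crop[0]:crop[2]]
    if s!=1: im=cv2.resize(im,None,fx=s,fy=s,interpolation=cv2.INTER_CUBIC)
    cv2.imwrite('pics/'+fn,im); return d
def cam(name): return np.load(''+name+'.npz')
def back(name,u,v,z):
    d=cam(name); R,t,K=d['R'],d['t'],d['mtx']
    r=R.T@np.linalg.inv(K)@np.array([u,v,1.]); c=-R.T@t
    return c+r*(z-c[2])/r[2]
def proj(name,X):
    d=cam(name); p=d['mtx']@(d['R']@np.array(X,float)+d['t']); return p[:2]/p[2]
E
python3 - <<'E'
from h import *
for n in('scene','top'):
    d=snap(n,n+'0.png',s=1.5); print(n,-d['R'].T@d['t'],d['R'][2])
s=telemetry.read_state(); print(s,ctrl.tcp_to_grasp)
E
```

```text
scene [-0.07555814  0.52114516  0.99547194] [ 0.44519278 -0.54855444 -0.70773682]
top [ 0.38922721 -0.20330108  1.32316874] [ 0.07061656  0.02498553 -0.99719057]
{'time': 0.1, 'q': array([-7.76401228e+01,  5.03743449e+00,  7.86143681e+01, -1.72480756e-03,
        9.64649436e+01, -5.90458007e+00]), 'qvel': array([ 0.10655922, -0.10357446, -0.29911773,  0.01376565, -0.08832677,
        0.06420914]), 'effort': array([ 2.67733834e-03, -3.41250837e+01, -3.03303301e+01,  7.20623578e-02,
        3.03708692e-02, -9.54014263e-05]), 'tool_pos': array([ 0.17227419, -0.52179904,  0.20441203]), 'tcp_rot': array([[ 9.49621171e-01,  3.13399769e-01, -4.65370727e-04],
       [ 3.13400063e-01, -9.49619115e-01,  1.98397462e-03],
       [ 1.79852248e-04, -2.02987151e-03, -9.99997924e-01]]), 'ft_force': array([-0.24917041, -0.08512763, -0.21258504]), 'moment': array([-0.01404602,  0.00580336,  0.05767382]), 'grasp_force': 0.0, 'width': 0.998693584352903} 0.0188
```

View pics/scene0.png

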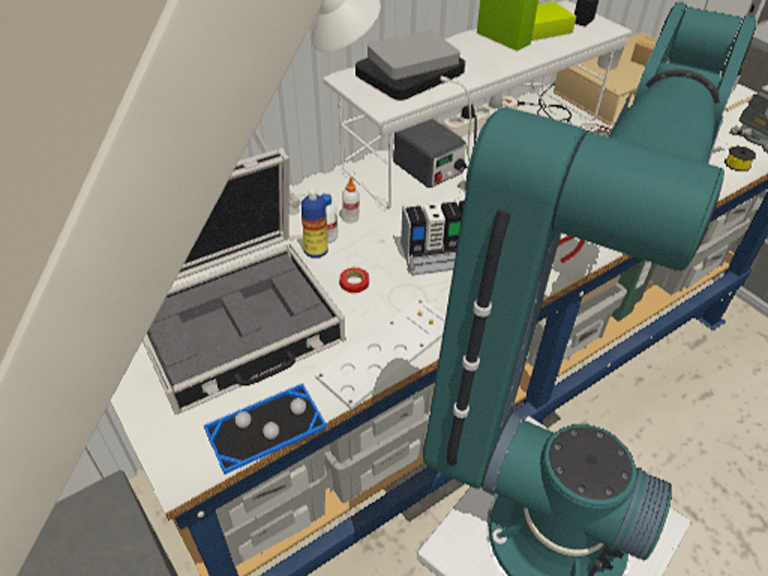

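View pics/top0.png

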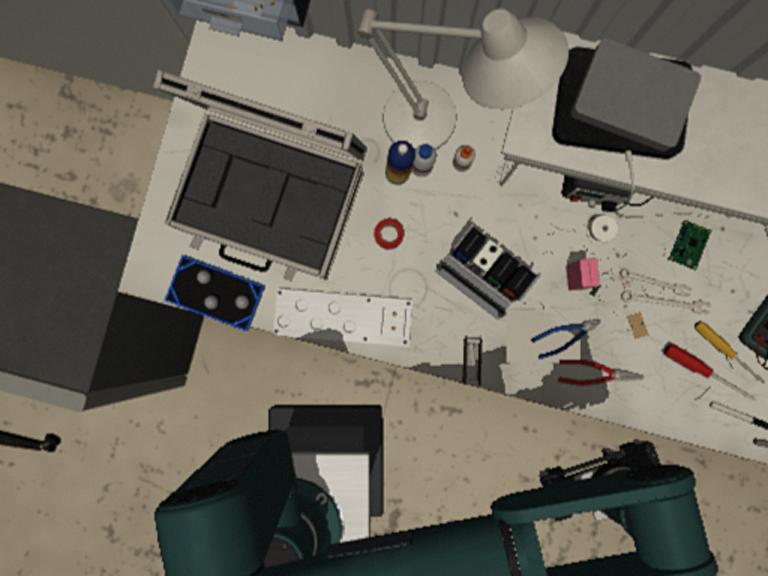

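The top view shows the rack near (490,265), tower in its second slot from the left, the plate at (345,315) with pins at its right end, and the tray with 3 balls near (215,290). All positions are in the 1.5x picture. I'll enlarge next.

```bash
python3 - <<'E'
from h import *
im=cam('top')['image'][:,:,::-1]
cv2.imwrite('pics/c1.png',cv2.resize(im[140:220,280:370],None,fx=7,fy=7,interpolation=cv2.INTER_CUBIC))
cv2.imwrite('pics/c2.png',cv2.resize(im[165:240,105:285],None,fx=4.4,fy=4.4,interpolation=cv2.INTER_CUBIC))
E
```

```text
(no output)
```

View pics/c1.png

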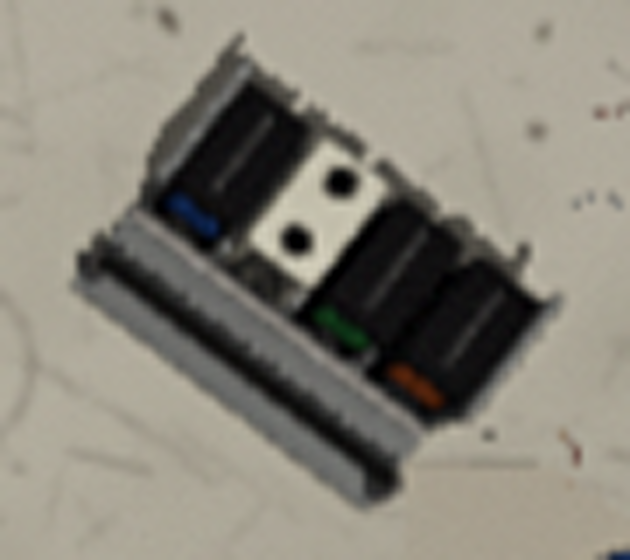

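View pics/c2.png

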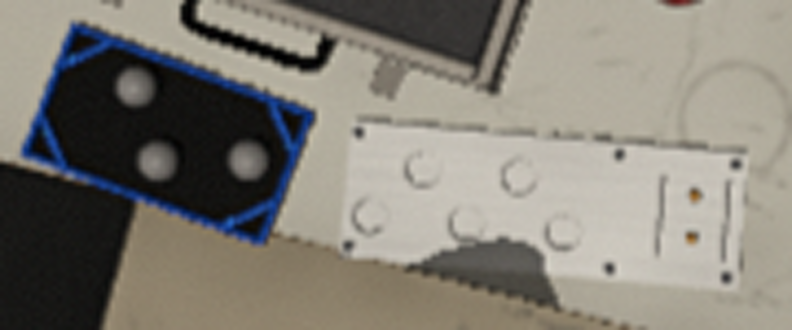

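The crops show the tower's top corners and dots at (341,182) and (297,240) in c1. In c2 the pins are at (695,195) and (691,237), with five dimples and three balls. Now to fit the poses.

```bash
cat >> h.py <<'E'
from scipy.optimize import least_squares
def T2(p,q):
    c,s=np.cos(p[2]),np.sin(p[2]); return np.array([p[0]+c*q[0]-s*q[1],p[1]+s*q[0]+c*q[1],q[2]])
def fit(name,pts,uv,p0):
    f=lambda p:np.concatenate([proj(name,T2(p,q))-w for q,w in zip(pts,uv)])
    return least_squares(f,p0,x_scale=[.01,.01,.1])
E
python3 - <<'E'
from h import *
c1=lambda u,v:np.array([280+(u+.5)/7-.5,140+(v+.5)/7-.5])
c2=lambda u,v:np.array([105+(u+.5)/4.4-.5,165+(v+.5)/4.4-.5])
# rack
pts=[(.027,.0365,.11),(.027,.0025,.11),(-.027,.0025,.11),(-.027,.0365,.11),(0,.0195,.11)]
uv=[c1(322,137),c1(387,188),c1(297,298),c1(245,228),c1(319,211)]
r=fit('top',pts,uv,[.5,-.2,-.6]); print('rack',r.x,np.degrees(r.x[2]),np.abs(r.fun).max())
im=cam('top')
for q in [(-.061,.08,.051),(-.061,-.08,.051),(.027,-.0755,.11),(-.027,-.0755,.11),(.027,.0755,.11)]:
    p=proj('top',T2(r.x,q)); print('chk c1',(p-[280,140]+.5)*7)
# plate
pu=[c2(695,195),c2(691,237)]; du=[c2(*a) for a in[(563,231),(520,176),(467,222),(425,168),(369,216)]]
best=None
for s in(1,-1):
  for y0 in np.radians([0,180,-10,10]):
    P=[(.015,0,.024),(-.015,0,.024)] if abs(y0)<1 else [(-.015,0,.024),(.015,0,.024)]
    D=[(s*.018*(-1)**i,.090+.034*i,.012) for i in range(5)]
    f=fit('top',P+D,pu+du,[.36,-.15,y0])
    if best is None or f.cost<best[0].cost: best=(f,s)
f,s=best;print('plate',f.x,np.degrees(f.x[2]),s,np.abs(f.fun).max(),f.cost)
for i in range(5): print('cup',i,T2(f.x,(s*.018*(-1)**i,.09+.034*i,.0192)))
for u in[(136,87),(158,160),(248,158)]: print('ball',back('top',*c2(*u),.017))
np.savez('fit.npz',rack=r.x,plate=f.x,s=s)
E
```

```text
rack [ 0.52722997 -0.40489793 -0.73399515] -42.05482452304667 1.253189114202712
chk c1 [ 92.26453512 242.50474115]
chk c1 [375.70081831 491.83526914]
chk c1 [535.60000982 318.10765587]
chk c1 [447.9014999  417.24242203]
chk c1 [254.53220503  73.42224295]
plate [ 0.41816709 -0.21318916 -0.08817605] -5.052115662962178 -1 0.4410367163423814 0.27007127774469936
cup 0 [ 0.40816259 -0.1219537   0.0192    ]
cup 1 [ 0.44701683 -0.09125601  0.0192    ]
cup 2 [ 0.41415079 -0.05421788  0.0192    ]
cup 3 [ 0.45300504 -0.02352019  0.0192    ]
cup 4 [0.420139   0.01351795 0.0192    ]
ball [0.51074136 0.17881423 0.017     ]
ball [0.45919112 0.16248406 0.017     ]
ball [0.46027594 0.09896642 0.017     ]
```

```bash
python3 - <<'E'
from h import *
c1=lambda u,v:np.array([280+(u+.5)/7-.5,140+(v+.5)/7-.5])
pts=[(.027,.0365,.11),(.027,.0025,.11),(-.027,.0025,.11),(-.027,.0365,.11),(0,.0195,.11),(.027,.0755,.11),(.027,-.0755,.11),(-.027,-.0755,.11),(-.027,.0755,.11)]
uv=[c1(322,137),c1(387,188),c1(297,298),c1(245,228),c1(319,211),c1(250,80),c1(543,300),c1(462,415),c1(157,203)]
r=fit('top',pts,uv,[.5,-.2,-.6]); print('rack',r.x,np.degrees(r.x[2]),r.fun.round(1))
d=dict(np.load('fit.npz')); d['rack']=r.x; np.savez('fit.npz',**d)
im=cv2.resize(cam('top')['image'][140:220,280:370,::-1],None,fx=7,fy=7,interpolation=cv2.INTER_CUBIC)
def ln(a,b,c):
    P=[tuple(int(x) for x in (proj('top',T2(r.x,q))-[280,140]+.5)*7) for q in(a,b)]; cv2.line(im,*P,c,1)
for y in(58.5,19.5,-19.5,-58.5):
    y/=1e3;w=.017;cs=[(.027,y+w,.11),(.027,y-w,.11),(-.027,y-w,.11),(-.027,y+w,.11)]
    for i in range(4): ln(cs[i],cs[(i+1)%4],(0,0,255))
for x in(-.065,-.057): ln((x,.0815,.047),(x,-.0815,.047),(0,255,0))
cv2.imwrite('pics/c3.png',im)
E
```

```text
rack [ 0.52695048 -0.40581161 -0.6573193 ] -37.661621863587264 [-0.3  0.2  0.   0.1  1.5 -0.6 -0.6  2.2 -0.7  0.7 -0.9  0.2 -0.1  0.6
  0.1 -0.8  1.  -2.5]
```

View pics/c3.png

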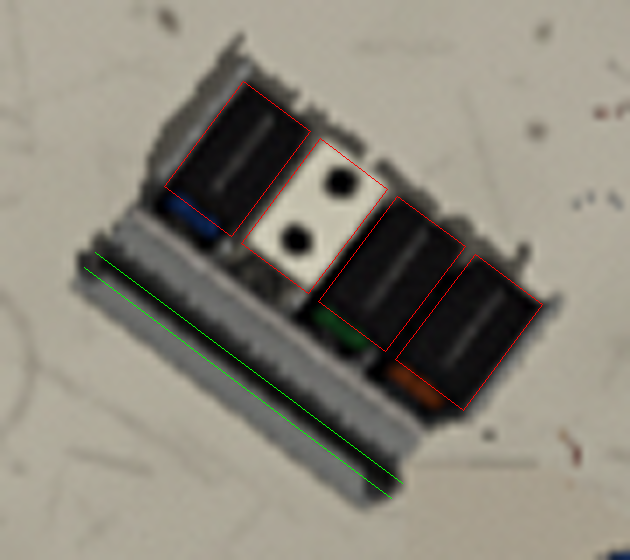

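Overlay fits well (rack yaw −37.7°). Next is the move behind the tower.

```bash
cat >> h.py <<'E'
from scipy.spatial.transform import Rotation as Ro
F=np.load('fit.npz')
def Rz(a): return Ro.from_euler('z',a).as_matrix()
def rot(yaw,tilt=0,flip=False):
    """tool R: tool z down tilted by 'tilt' deg toward frame +x; tool x along frame x (or -x if flip)"""
    a=np.radians(tilt); z=np.array([np.sin(a),0,-np.cos(a)]); x=np.array([np.cos(a),0,np.sin(a)])*(-1 if flip else 1)
    return Rz(yaw)@np.column_stack([x,np.cross(z,x),z])
def delta(pos,R,show=True):
    s=telemetry.read_state(); R0=s['tcp_rot']
    d=R0.T@(np.array(pos)-s['tool_pos'])*1e3; w=Ro.from_matrix(R0.T@R).as_rotvec()
    if show: print('d',d.round(1),'w',w.round(4),'| pos',s['tool_pos'].round(4),'t',round(s['time'],2))
    return d,w
E
python3 - <<'E'
from h import *
r=F['rack']; print(F['rack'],F['plate'])
delta(T2(r,(.045,.0195,.180)),rot(r[2]))
delta(T2(r,(.045,.0195,.180)),rot(r[2],0,True))
E
```

```text
[ 0.52695048 -0.40581161 -0.6573193 ] [ 0.41816709 -0.21318916 -0.08817605]
d [414.5  27.4  24.4] w [-2.000e-03  8.000e-04  9.761e-01] | pos [ 0.1723 -0.5218  0.2044] t 0.1
d [414.5  27.4  24.4] w [-1.0000e-03 -2.3000e-03 -2.1655e+00] | pos [ 0.1723 -0.5218  0.2044] t 0.1
```

Emit:
play_rows --pt "40 3 2 0 0 0.1 1" --pt "80 5 5 0 0 0.2 1" --pt "120 8 7 0 0 0.3 1" --pt "160 11 9 0 0 0.4 1" --pt "205 14 12 0 0 0.5 1" --pt "250 17 15 0 0 0.6 1" --pt "295 19 18 0 0 0.7 1" --pt "340 22 20 0 0 0.8 1" --pt "380 25 22 0 0 0.9 1" --pt "414 27 24 -0.002 0 0.976 1" --pt "414 27 24 -0.002 0 0.976 1" --pt "414 27 24 -0.002 0 0.976 1"

```text
time: 1.3
tool_pos: [0.574, -0.4176, 0.18]
tcp_rot: [[0.793, -0.609, -0.003], [-0.609, -0.793, -0.001], [-0.002, 0.002, -1.0]]
ft_force: [0.2, 0.4, 0.6]
width: 0.019
grasp_force: 0.0
```

```bash
python3 - <<'E'
from h import *
r=F['rack']; d=snap('top','t2.png',(260,120,400,230),5)
print(telemetry.read_state()['ft_force'],telemetry.read_state()['width'])
delta(T2(r,(.045,.0195,.098)),rot(r[2]))
E
```

```text
[ 0.10236128 -0.767027    0.19469255] 0.00940518486278496
d [ 0.7 -1.2 82.7] w [0.0023 0.0007 0.0007] | pos [ 0.5733 -0.4183  0.1807] t 1.35
```

View pics/t2.png

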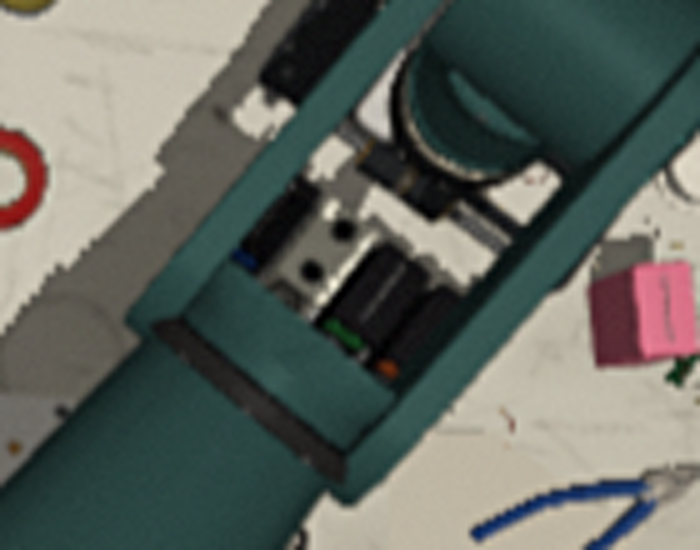

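The arm is behind the tower, seen through the arm's fork; tower and neighbours untouched. Lower the tip, then push.

Emit:
play_rows --pt "1 -1 20 0 0 0 1" --pt "1 -1 40 0 0 0 1" --pt "1 -1 60 0 0 0 1" --pt "1 -1 75 0 0 0 1" --pt "1 -1 82 0 0 0 1" --pt "1 -1 82 0 0 0 1"

```text
time: 1.95
tool_pos: [0.5742, -0.4183, 0.0984]
tcp_rot: [[0.791, -0.612, -0.002], [-0.612, -0.791, -0.001], [-0.001, 0.002, -1.0]]
ft_force: [0.1, 0.1, 0.7]
width: 0.003
grasp_force: 0.0
```

Emit:
play_rows --pt "-4 0 0 0 0 0 1" --pt "-8 0 0 0 0 0 1" --pt "-11 0 0 0 0 0 1" --pt "-14 0 0 0 0 0 1" --pt "-17 0 0 0 0 0 1" --pt "-20 0 0 0 0 0 1" --pt "-23 0 0 0 0 0 1" --pt "-26 0 0 0 0 0 1" --pt "-28 0 0 0 0 0 1" --pt "-30 0 0 0 0 0 1" --pt "-30 0 0 0 0 0 1"

```text
time: 3.05
tool_pos: [0.5513, -0.3996, 0.0992]
tcp_rot: [[0.792, -0.611, -0.001], [-0.611, -0.792, -0.001], [0.0, 0.002, -1.0]]
ft_force: [0.5, -0.7, -0.4]
width: 0.005
grasp_force: 0.2
```

```bash
python3 - <<'E'
from h import *
r=F['rack']; delta(T2(r,(-.007,.0195,.098)),rot(r[2]))
E
```

```text
d [-22.4   0.3   1.2] w [ 0.0017 -0.0002  0.0001] | pos [ 0.5513 -0.3996  0.0992] t 3.05
```

Force stays small. I'll push on past the balance slowly.

Emit:
play_rows --pt "-2 0 0 0 0 0 1" --pt "-5 0 0 0 0 0 1" --pt "-8 0 0 0 0 0 1" --pt "-10 0 0 0 0 0 1" --pt "-12 0 0 0 0 0 1" --pt "-14 0 0 0 0 0 1" --pt "-16 0 0 0 0 0 1" --pt "-18 0 0 0 0 0 1" --pt "-20 0 0 0 0 0 1" --pt "-22 0 0 0 0 0 1" --pt "-22 0 0 0 0 0 1" --pt "-22 0 0 0 0 0 1"

```text
time: 4.25
tool_pos: [0.5342, -0.3864, 0.0995]
tcp_rot: [[0.792, -0.611, -0.0], [-0.611, -0.792, -0.002], [0.001, 0.002, -1.0]]
ft_force: [-0.6, 0.1, -0.5]
width: 0.004
grasp_force: 0.0
```

```bash
python3 - <<'E'
from h import *
snap('scene','s3.png',(250,110,350,190),7.5)
E
```

```text
(no output)
```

View pics/s3.png

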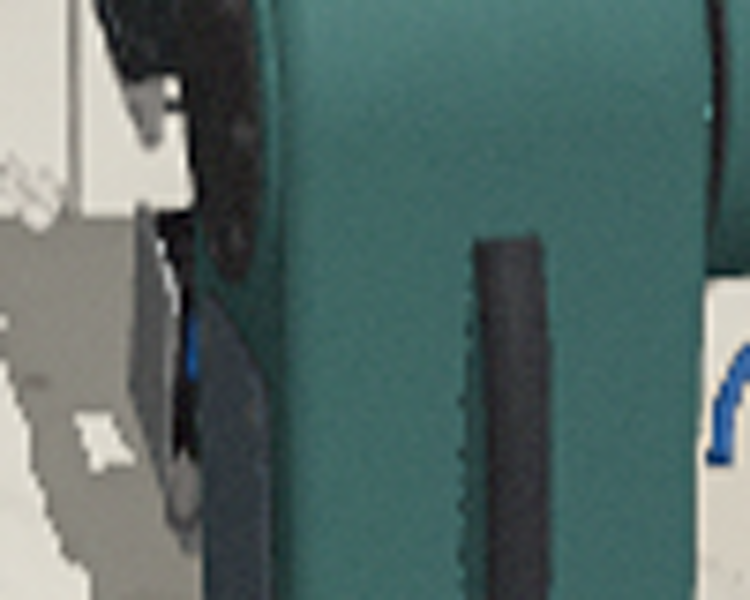

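Scene view is blocked by the arm. I'll lift and swing left for a top view.

Emit:
play_rows --pt "0 0 -30 0 0 0 1" --pt "0 0 -70 0 0 0 1" --pt "0 0 -110 0 0 0 0.8" --pt "-20 -40 -120 0 0 0 0.6" --pt "-50 -80 -120 0 0 0 0.35" --pt "-80 -120 -120 0 0 0 0.35" --pt "-120 -160 -120 0 0 0 0.35" --pt "-150 -200 -120 0 0 0 0.35" --pt "-150 -240 -120 0 0 0 0.35" --pt "-150 -240 -120 0 0 0 0.35"

```text
time: 5.3
tool_pos: [0.5634, -0.0996, 0.219]
tcp_rot: [[0.796, -0.605, 0.001], [-0.605, -0.796, -0.0], [0.001, -0.001, -1.0]]
ft_force: [0.4, -0.7, -0.1]
width: 0.633
grasp_force: 0.0
```

```bash
python3 - <<'E'
from h import *
snap('top','t4.png',(280,140,370,220),7)
EE=0
E
```

```text
(no output)
```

View pics/t4.png

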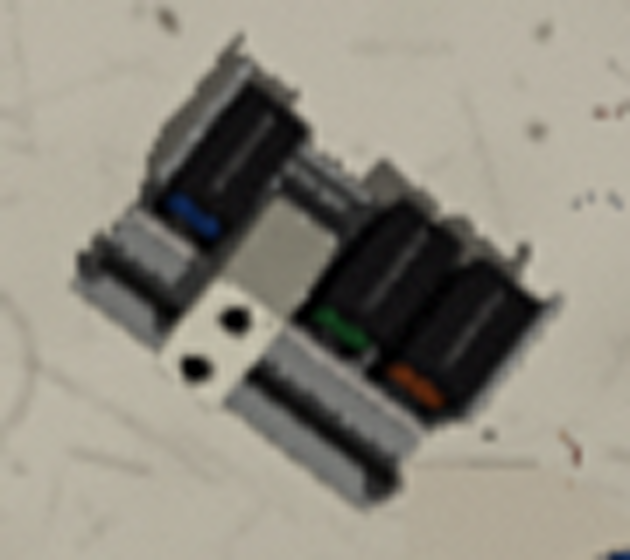

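The tower leans on the bar with its top at (215,343) and dots at (235,319) and (195,368); neighbours unmoved. Check the lean angle and compute the grasp.

```bash
cat >> h.py <<'E'
def lean(th,a,d,y=.0195):
    """point in rack frame at depth a from spine, d below top, for tower leaning th deg about toe edge"""
    t=np.radians(th); return np.array([-.027-(.1-d)*np.sin(t)+a*np.cos(t), y, .01+(.1-d)*np.cos(t)+a*np.sin(t)])
E
python3 - <<'E'
from h import *
r=F['rack']
for th in(34,37,40):
    print(th,[((proj('top',T2(r,lean(th,.027+a,0)))-[280,140]+.5)*7).round() for a in(.015,0,-.015)])
th=37;R=rot(r[2],th)
for d in(-.06,.034): delta(T2(r,lean(th,.025,d)),R)
E
```

```text
34 [array([245., 308.]), array([224., 334.]), array([204., 360.])]
37 [array([237., 320.]), array([216., 345.]), array([196., 370.])]
40 [array([228., 331.]), array([208., 355.]), array([189., 379.])]
d [ 52.6 242.8  66.6] w [1.000e-04 6.445e-01 5.100e-03] | pos [ 0.5627 -0.1022  0.2189] t 5.35
d [109.1 243.  141.7] w [1.000e-04 6.445e-01 5.100e-03] | pos [ 0.5627 -0.1022  0.2189] t 5.35
```

Emit:
play_rows --pt "5 30 0 0 0 0 0.45" --pt "10 65 5 0 0.1 0 0.45" --pt "15 105 10 0 0.2 0.002 0.45" --pt "25 145 20 0 0.3 0.005 0.45" --pt "32 180 30 0 0.4 0.005 0.45" --pt "40 210 45 0 0.5 0.005 0.45" --pt "48 230 58 0 0.58 0.005 0.45" --pt "53 243 67 0 0.644 0.005 0.45" --pt "53 243 67 0 0.644 0.005 0.45" --pt "53 243 67 0 0.644 0.005 0.45" --pt "53 243 67 0 0.644 0.005 0.45"

```text
time: 6.45
tool_pos: [0.4566, -0.3303, 0.1547]
tcp_rot: [[0.629, -0.615, 0.475], [-0.49, -0.789, -0.371], [0.603, 0.001, -0.798]]
ft_force: [0.1, 0.5, 0.4]
width: 0.549
grasp_force: 0.0
```

```bash
python3 - <<'E'
from h import *
r=F['rack'];s=telemetry.read_state();print(s['q'].round(1),s['width'],s['ft_force'])
th=37;R=rot(r[2],th)
for d in(0,.034): delta(T2(r,lean(th,.025,d)),R)
E
```

```text
[-43.9 -18.3 113.4   4.8  48.1  82. ] 0.5491254988539086 [0.10741921 0.49762628 0.44494787]
d [-2.4 -2.9 60.6] w [ 0.0033 -0.0016 -0.0034] | pos [ 0.4566 -0.3303  0.1547] t 6.45
d [-2.4 -3.  94.6] w [ 0.0033 -0.0016 -0.0034] | pos [ 0.4566 -0.3303  0.1547] t 6.45
```

Emit:
play_rows --pt "-2 -3 10 0.003 0 -0.003 0.45" --pt "-2 -3 30 0.003 0 -0.003 0.45" --pt "-2 -3 50 0.003 0 -0.003 0.45" --pt "-2 -3 70 0.003 0 -0.003 0.45" --pt "-2 -3 85 0.003 0 -0.003 0.45" --pt "-2 -3 94 0.003 0 -0.003 0.45" --pt "-2 -3 94 0.003 0 -0.003 0.45" --pt "-2 -3 94 0.003 0 -0.003 0.45"

```text
time: 7.25
tool_pos: [0.5013, -0.3607, 0.0763]
tcp_rot: [[0.633, -0.611, 0.476], [-0.488, -0.792, -0.367], [0.601, -0.0, -0.799]]
ft_force: [0.9, -1.5, -0.4]
width: 0.549
grasp_force: 0.0
```

Emit:
play_rows --pt "0 0 0 0 0 0 0.55" --pt "0 0 0 0 0 0 0.6" --pt "0 0 0 0 0 0 0.65" --pt "0 0 0 0 0 0 0.8" --pt "0 0 0 0 0 0 0.8" --pt "0 0 0 0 0 0 0.8" --pt "0 0 0 0 0 0 0.8" --newtons 40

```text
time: 7.95
tool_pos: [0.501, -0.3611, 0.0769]
tcp_rot: [[0.632, -0.611, 0.477], [-0.488, -0.791, -0.368], [0.602, -0.0, -0.798]]
ft_force: [-1.9, 2.0, 4.6]
width: 0.36
grasp_force: 39.9
```

```bash
python3 - <<'E'
from h import *
r=F['rack'];s=telemetry.read_state();print(s['width']*94,s['ft_force'])
for i in range(1): delta(T2(r,lean(37,.025,.034)),rot(r[2],37))
E
```

```text
33.804711385942234 [-1.90499     2.04466977  4.6105277 ]
d [ 1.4  0.  -0.1] w [ 0.     -0.0006 -0.0004] | pos [ 0.501  -0.3611  0.0769] t 7.95
```

Emit:
play_rows --pt "3 0 -4 0 0 0 0.8" --pt "9 0 -12 0 0 0 0.8" --pt "18 0 -24 0 0 0 0.8" --pt "27 0 -36 0 0 0 0.8" --pt "36 0 -48 0 0 0 0.8" --pt "45 0 -60 0 0 0 0.8" --pt "54 0 -72 0 0 0 0.8" --pt "63 0 -84 0 0 0 0.8" --pt "72 0 -96 0 0 0 0.8" --pt "81 0 -108 0 0 0 0.8" --pt "87 0 -116 0 0 0 0.8" --pt "87 0 -116 0 0 0 0.8"

```text
time: 9.15
tool_pos: [0.501, -0.3611, 0.2231]
tcp_rot: [[0.631, -0.611, 0.478], [-0.488, -0.791, -0.369], [0.603, -0.0, -0.797]]
ft_force: [0.0, -0.2, -2.1]
width: 0.36
grasp_force: 39.9
```

```bash
python3 - <<'E'
from h import *
s=telemetry.read_state();print(s['width']*94,s['ft_force'])
p=F['plate'];r=F['rack']
delta(s['tool_pos']+[-.03,.03,.02],rot(r[2]))
delta(T2(p,(-.0034,0,.20)),rot(p[2]))
delta(T2(p,(-.0034,0,.200)),rot(p[2],0,True))
E
```

```text
33.85257450412908 [ 1.41453978e-03 -1.53676045e-01 -2.14305426e+00]
d [-21.5  -5.4 -41.3] w [-0.000e+00 -6.477e-01 -3.000e-04] | pos [ 0.501  -0.3611  0.2231] t 9.15
d [-140.6  -64.6  -77.4] w [ 0.1842 -0.6299 -0.5492] | pos [ 0.501  -0.3611  0.2231] t 9.15
d [-140.6  -64.6  -77.4] w [-0.8246 -0.2411  2.4565] | pos [ 0.501  -0.3611  0.2231] t 9.15
```

Emit:
play_rows --pt "-2 0 -4 0 -0.06 0 0.8" --pt "-4 -1 -8 0 -0.12 0 0.8" --pt "-6 -1 -12 0 -0.19 0 0.8" --pt "-8 -2 -16 0 -0.26 0 0.8" --pt "-10 -2 -20 0 -0.33 0 0.8" --pt "-12 -3 -24 0 -0.4 0 0.8" --pt "-14 -3 -28 0 -0.47 0 0.8" --pt "-16 -4 -32 0 -0.54 0 0.8" --pt "-18 -4 -36 0 -0.6 0 0.8" --pt "-21 -5 -41 0 -0.647 0 0.8" --pt "-21 -5 -41 0 -0.647 0 0.8" --pt "-21 -5 -41 0 -0.647 0 0.8"

```text
time: 10.35
tool_pos: [0.471, -0.3315, 0.2401]
tcp_rot: [[0.791, -0.611, -0.002], [-0.611, -0.791, 0.002], [-0.002, -0.0, -1.0]]
ft_force: [-0.0, 1.0, -2.6]
width: 0.357
grasp_force: 39.9
```

```bash
python3 - <<'E'
from h import *
p=F['plate']
delta(T2(p,(-.0034,0,.20)),rot(p[2]))
E
```

```text
d [-116.9  -59.6   40.4] w [-0.0011  0.0022 -0.5694] | pos [ 0.471  -0.3315  0.2401] t 10.35
```

Emit:
play_rows --pt "-8 -4 3 0 0 -0.04 0.8" --pt "-22 -12 8 0 0 -0.11 0.8" --pt "-38 -20 14 0 0 -0.19 0.8" --pt "-54 -28 20 0 0 -0.27 0.8" --pt "-70 -36 25 0 0 -0.35 0.8" --pt "-86 -44 30 0 0 -0.43 0.8" --pt "-100 -51 35 0 0.001 -0.5 0.8" --pt "-112 -57 39 0 0.002 -0.55 0.8" --pt "-117 -60 40 -0.001 0.002 -0.569 0.8" --pt "-117 -60 40 -0.001 0.002 -0.569 0.8" --pt "-117 -60 40 -0.001 0.002 -0.569 0.8"

```text
time: 11.45
tool_pos: [0.415, -0.2128, 0.2018]
tcp_rot: [[0.996, -0.089, 0.001], [-0.089, -0.996, -0.001], [0.001, 0.001, -1.0]]
ft_force: [-0.2, -0.8, -2.2]
width: 0.353
grasp_force: 39.9
```

```bash
python3 - <<'E'
from h import *
p=F['plate']
delta(T2(p,(-.0034,0,.10)),rot(p[2]))
a=snap('scene','s5a.png'); b=snap('top','t5.png')
u=proj('scene',T2(p,(0,0,.1))).astype(int); v=proj('top',T2(p,(0,0,.1))).astype(int); print(u,v)
A=a['image'][max(u[1]-70,0):u[1]+50,u[0]-50:u[0]+30]; B=b['image'][v[1]-40:v[1]+40,v[0]-40:v[0]+40]
A=cv2.resize(A,(400,600),interpolation=cv2.INTER_CUBIC);B=cv2.resize(B,(400,400),interpolation=cv2.INTER_CUBIC);B=np.vstack([B,np.zeros((200,400,3),np.uint8)])
cv2.imwrite('pics/m5.png',np.hstack([A,B])[:,:,::-1])
E
```

```text
d [-4.000e-01  1.000e-01  1.018e+02] w [ 0.001  -0.0013 -0.0012] | pos [ 0.415  -0.2128  0.2018] t 11.45
[285 191] [262 213]
```

View pics/m5.png

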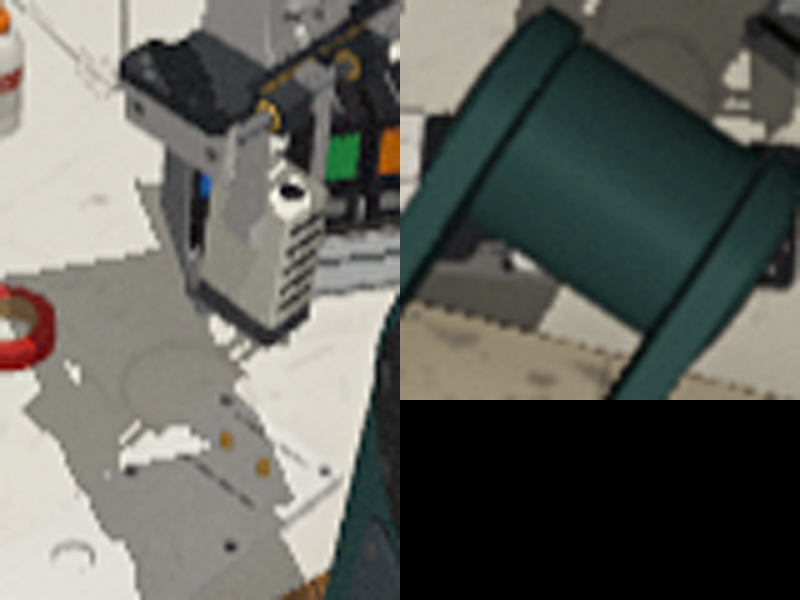

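Tower hangs upright over the plate: pins at (226,440) and (262,467), foot corners near (200,292), (272,342) and (310,310). I'll compare against the model.

```bash
python3 - <<'E'
from h import *
p=F['plate']; f=lambda q:((proj('scene',T2(p,q))-[235,121]+.5)*5).round()
print('pins',f((.015,0,.022)),f((-.015,0,.022)))
zb=.2018-.066
for q in[(.027,.017,0),(-.027,.017,0),(-.027,-.017,0)]: print('foot',f((q[0],q[1],zb)),'top',f((q[0],q[1],zb+.1)))
print('dot',f((-.015,0,zb+.1)), 'mm: x',f((-.026,.017,zb))-f((-.027,.017,zb)),'y',f((-.027,.018,zb))-f((-.027,.017,zb)))
for h in[(-.042,.03),(.042,.03),(-.042,-.03),(.042,-.03)]: print(f((*h,.012)))
im=cam('scene')['image'][121:241,235:315,::-1]
im=cv2.resize(im[50:100,20:75],None,fx=11,fy=11,interpolation=cv2.INTER_CUBIC)
g=lambda q:tuple(int(x) for x in (proj('scene',T2(p,q))-[255,171]+.5)*11)
c=[(.027,.017),(-.027,.017),(-.027,-.017)]
for a,b in((0,1),(1,2)): cv2.line(im,g((*c[a],zb)),g((*c[b],zb)),(0,0,255),1)
for a in c[1:]: cv2.line(im,g((*a,zb)),g((*a,zb+.05)),(0,0,255),1)
for x in(.015,-.015): cv2.circle(im,g((x,0,.022)),5,(0,255,0),1)
cv2.imwrite('pics/s6.png',im)
E
```

```text
pins [228. 435.] [265. 462.]
foot [202. 302.] top [210. 165.]
foot [274. 351.] top [287. 214.]
foot [315. 321.] top [330. 184.]
dot [292. 188.] mm: x [-1. -1.] y [-1.  1.]
[264. 526.]
[160. 448.]
[332. 472.]
[228. 398.]
```

View pics/s6.png

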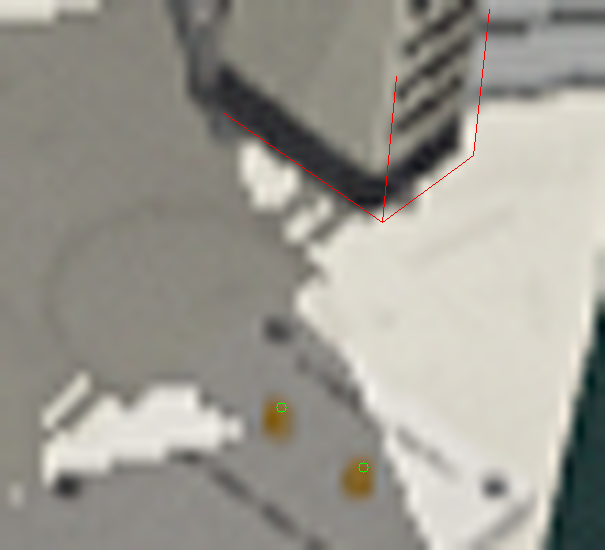

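```bash
python3 - <<'E'
from h import *
p=F['plate']
im=cam('scene')['image'].astype(int)
m=((im[...,0]-im[...,2])>50); m[:171]=0; m[225:]=0; m[:,:270]=0; m[:,295:]=0
n,l,st,c=cv2.connectedComponentsWithStats(m.astype(np.uint8)); print(st[1:],c[1:])
for x in(.015,-.015): print([proj('scene',T2(p,(x,0,z))).round(2) for z in(.012,.018,.024)])
z0=.1358
b=proj('scene',T2(p,(-.027,.017,z0)))
for e in np.eye(3)*.001: print((proj('scene',T2(p,np.array([-.027,.017,z0])+e))-b).round(3))
delta(T2(p,(-.0034,0,.104)),rot(p[2]))
E
```

```text
[[279 207   2   4   6]
 [286 213   3   3   8]] [[279.66666667 208.5       ]
 [287.125      214.125     ]]
[array([279.94, 209.81]), array([280.04, 208.46]), array([280.14, 207.09])]
[array([287.37, 215.22]), array([287.5 , 213.86]), array([287.63, 212.5 ])]
[-0.272 -0.188]
[-0.246  0.182]
[ 0.024 -0.258]
d [-0.4 -0.1 97.7] w [ 0.0007 -0.0008 -0.0014] | pos [ 0.4151 -0.213   0.2017] t 11.55
```

Emit:
play_rows --pt "0 0 10 0 0 0 0.8" --pt "0 0 25 0 0 0 0.8" --pt "0 0 45 0 0 0 0.8" --pt "0 0 62 0.001 -0.001 -0.001 0.8" --pt "0 0 75 0.001 -0.001 -0.001 0.8" --pt "0 0 85 0.001 -0.001 -0.001 0.8" --pt "0 0 92 0.001 -0.001 -0.001 0.8" --pt "0 0 96 0.001 -0.001 -0.001 0.8" --pt "0 0 96 0.001 -0.001 -0.001 0.8"

```text
time: 12.45
tool_pos: [0.4148, -0.2124, 0.1052]
tcp_rot: [[0.996, -0.088, -0.001], [-0.088, -0.996, 0.001], [-0.001, -0.001, -1.0]]
ft_force: [0.2, -0.3, -3.0]
width: 0.36
grasp_force: 39.9
```

```bash
python3 - <<'E'
from h import *
p=F['plate'];delta(T2(p,(-.0034,0,.104)),rot(p[2]))
snap('scene','s7.png',(255,150,325,210),11)
c=[(.027,.017),(-.027,.017),(-.027,-.017)];zb=telemetry.read_state()['tool_pos'][2]-.066
for q in c: print((proj('scene',T2(p,(*q,zb)))-[255,150]+.5)*11,(proj('scene',T2(p,(*q,zb+.1)))-[255,150]+.5)*11)
for x in(.015,-.015): print((proj('scene',T2(p,(x,0,zb+.1)))-[255,150]+.5)*11)
E
```

```text
d [0.  0.5 1.2] w [-0.0011  0.0012  0.0005] | pos [ 0.4148 -0.2124  0.1052] t 12.45
[208.85073363 602.68607372] [225.08261982 333.27621997]
[358.47956366 711.31742677] [383.84705899 442.35015001]
[444.80337223 644.28000356] [474.80633384 375.22607605]
[305.67237171 324.46648278]
[393.79940033 384.23578041]
```

View pics/s7.png

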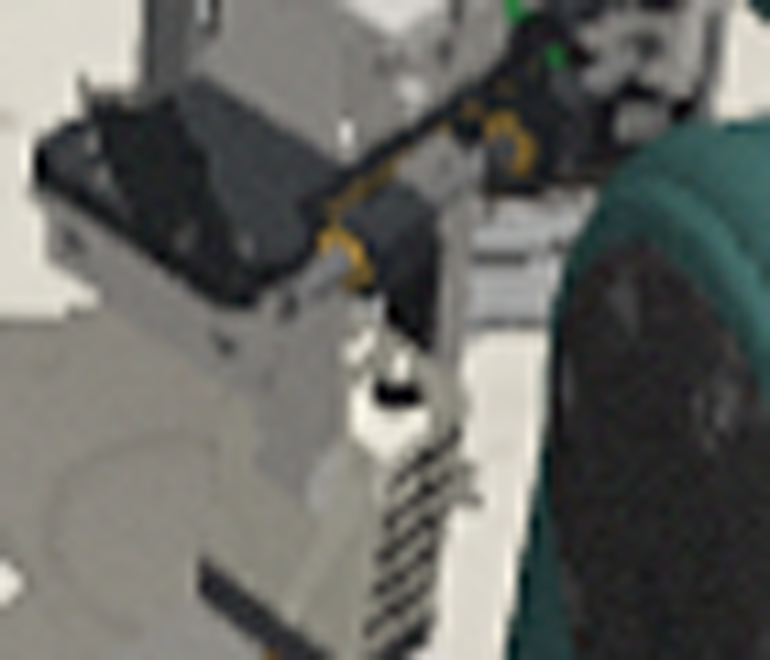

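The dot is at (397,390) against a model position of (394,384), a good match; the foot is partly cut off at the crop's bottom. I'll read the foot edge numerically.

```bash
python3 - <<'E'
from h import *
g=cam('scene')['image'].mean(2).astype(int)
print('     ',*range(270,300))
for v in range(198,220): print(v,*['%3d'%x for x in g[v,270:300]])
E
```

```text
270 271 272 273 274 275 276 277 278 279 280 281 282 283 284 285 286 287 288 289 290 291 292 293 294 295 296 297 298 299
198 133 136 134 128 134 133 133 128 131 132 130 132 131 132 141 141 140 133 136 123  94 103  62  98  92 149 220 216 214 212
199 135 132 135 128 135 132 132 130 130 134 132 132 129 135 139 141 132 131 138 121  74  64 105 110  84 180 216 212 213 214
200 135 134 135 107 122 136 131 130 131 133 130 133 131 141 141 136 132 135 136  78  55 115 113  50  86 202 215 211 211 214
201 135 138 137  65  93 118 131 127 130 130 130 131 137 141 139 131 132 136 140 104  99 101  78  97 117 213 217 212 211 212
202 137 138 138  55  46  76 112 139 131 130 130 132 141 141 135 131 132 136 140 113  76  56 113 107 119 223 215 213 213 212
203 136 136 140  40  45  44  65 115 127 134 130 138 139 135 130 129 133 136 124  59  77  97 103  76 143 220 214 212 212 213
204 135 137 139  91  45  44  47  51  96 118 134 142 141 129 129 131 132 136 119 103  99  76  62 114 165 219 214 212 212 213
205 135 137 139 132  93  58  48  52  41  79 122 151 137 130 132 131 133 138 135 109  51  62 114 113 143 218 213 
[... 1047 characters left out ...]
 137 136 137 138 141 113  81  85  95 141 138 135 136 198 224 205 201 219 208 160
215 129 136 135 135 136 110  94 116 142 141 136 137 138 136 138 140 105  87  98 138 136 136 133 141 226 219 217 218 209  95
216 139 138 137 138 136 141 126 116 127 126 141 137 137 136 136 135 125 119 122 136 136 136 132 139 225 219 215 218 222 137
217 138 139 139 138 140 139 142 139 124  93 115 141 138 136 136 137 138 140 139 137 135 137 134 136 194 219 218 220 223 129
218 139 139 136 138 140 139 138 137 141 115  95 116 139 138 138 139 136 137 137 135 136 135 135 130 137 223 219 220 227  95
219 141 138 140 138 139 138 139 138 140 139 124 115 125 127 142 137 140 138 138 135 135 134 133 131 136 193 224 223 210  75
```

Foot shift relative to the pins is about +1.5 mm in x. I'll correct this and lower gently, watching force.

```bash
python3 - <<'E'
from h import *
p=F['plate'];delta(T2(p,(-.0049,-.0002,.090)),rot(p[2]))
E
```

```text
d [-1.7  0.6 15.7] w [-0.0006  0.0003  0.0005] | pos [ 0.415  -0.2125  0.1057] t 12.5
```

Emit:
play_rows --pt "-1.6 0.6 3 0 0 0 0.8" --pt "-1.6 0.6 7 0 0 0 0.8" --pt "-1.6 0.6 11 0 0 0 0.8" --pt "-1.6 0.6 13 0 0 0 0.8" --pt "-1.6 0.6 15 0 0 0 0.8" --pt "-1.6 0.6 16 0 0 0 0.8" --pt "-1.6 0.6 17 0 0 0 0.8" --pt "-1.6 0.6 18 0 0 0 0.8" --pt "-1.6 0.6 18 0 0 0 0.8"

```text
time: 13.4
tool_pos: [0.4132, -0.2128, 0.0874]
tcp_rot: [[0.996, -0.088, -0.001], [-0.088, -0.996, 0.001], [-0.001, -0.001, -1.0]]
ft_force: [-0.4, 0.0, -2.8]
width: 0.363
grasp_force: 39.9
```

Emit:
play_rows --pt "0 0 1 0 0 0 0.8" --pt "0 0 2 0 0 0 0.8" --pt "0 0 3 0 0 0 0.8" --pt "0 0 4 0 0 0 0.8" --pt "0 0 4 0 0 0 0.8"

```text
time: 13.9
tool_pos: [0.4132, -0.2128, 0.0833]
tcp_rot: [[0.996, -0.088, -0.001], [-0.088, -0.996, 0.001], [-0.001, -0.001, -1.0]]
ft_force: [-0.6, 0.0, -2.8]
width: 0.356
grasp_force: 39.9
```

Emit:
play_rows --pt "0 0 1 0 0 0 0.8" --pt "0 0 2 0 0 0 0.8" --pt "0 0 3 0 0 0 0.8" --pt "0 0 3 0 0 0 0.8"

```text
time: 14.3
tool_pos: [0.4136, -0.2128, 0.0819]
tcp_rot: [[0.996, -0.087, 0.0], [-0.087, -0.996, 0.001], [0.0, -0.001, -1.0]]
ft_force: [-1.5, 2.1, 6.0]
width: 0.361
grasp_force: 39.9
```

Emit:
play_rows --pt "0 0 1 0 0 0 0.8" --pt "0 0 1 0 0 0 0.8"

```text
time: 14.5
tool_pos: [0.4139, -0.2127, 0.0818]
tcp_rot: [[0.996, -0.087, 0.001], [-0.087, -0.996, 0.001], [0.001, -0.001, -1.0]]
ft_force: [-2.1, 3.2, 9.4]
width: 0.363
grasp_force: 40.0
```

```bash
python3 - <<'E'
from h import *
s=telemetry.read_state();print(s['tool_pos'],s['ft_force'],s['moment'])
snap('scene','s8.png',(258,170,318,230),10)
p=F['plate']
f=lambda q:((proj('scene',T2(p,q))-[258,170]+.5)*10).round()
for q in[(.027,.017),(-.027,.017),(-.027,-.017)]: print(f((*q,.012)),f((*q,.016)),f((*q,.112)))
E
```

```text
[ 0.4139125  -0.21267554  0.08179541] [-2.07497421  3.24018308  9.37264806] [ 0.83993307  0.71119804 -0.03907395]
[156. 411.] [157. 402.] [170. 174.]
[290. 510.] [291. 501.] [312. 273.]
[367. 449.] [368. 440.] [394. 212.]
```

View pics/s8.png

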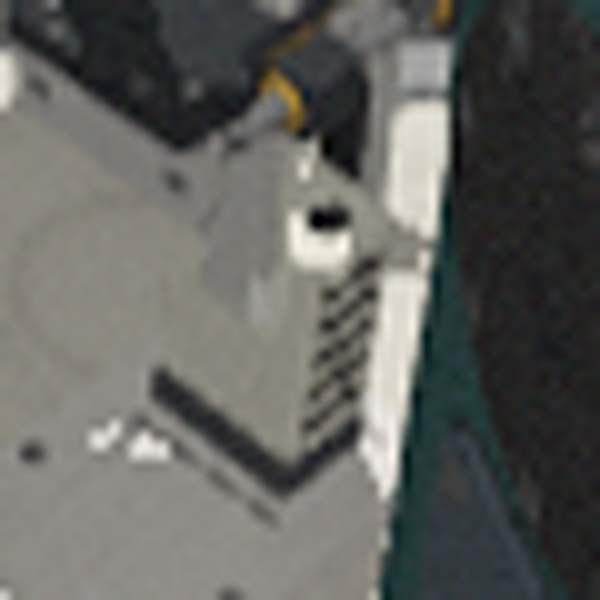

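The foot now sits about 4 mm above the plate with contact at the spine side; lateral force says shift toward −x/+y. I'll try small shifts under light pressure.

Emit:
play_rows --pt "-0.5 -0.5 0 0 0 0 0.8" --pt "-1 -1 0 0 0 0 0.8" --pt "-1 -1 0 0 0 0 0.8"

```text
time: 14.85
tool_pos: [0.4136, -0.2125, 0.0819]
tcp_rot: [[0.996, -0.087, 0.003], [-0.087, -0.996, -0.001], [0.003, 0.001, -1.0]]
ft_force: [-1.3, 0.7, 7.7]
width: 0.359
grasp_force: 40.0
```

Emit:
play_rows --pt "-0.5 -0.5 0 0 0 0 0.8" --pt "-1 -1 0 0 0 0 0.8" --pt "-1 -1 0 0 0 0 0.8"

```text
time: 15.15
tool_pos: [0.4133, -0.2122, 0.0819]
tcp_rot: [[0.996, -0.088, 0.005], [-0.088, -0.996, -0.003], [0.005, 0.003, -1.0]]
ft_force: [0.9, -0.6, 6.1]
width: 0.359
grasp_force: 40.0
```

Evidence points to the tower leaning about 2.5° toward its spine. I'll lift 3 mm, right it by tilting the tool, and lower again.

Emit:
play_rows --pt "1 1 -2 0 0 0 0.8" --pt "2 2 -4 0 0 0 0.8" --pt "2 2 -5 0 -0.01 0 0.8" --pt "2 2 -5 0 -0.02 0 0.8" --pt "2 2 -5 0 -0.03 0 0.8" --pt "2 2 -5 0 -0.04 0 0.8" --pt "2 2 -5 0 -0.04 0 0.8"

```text
time: 15.85
tool_pos: [0.4133, -0.2128, 0.0841]
tcp_rot: [[0.995, -0.087, -0.041], [-0.087, -0.996, 0.005], [-0.042, -0.001, -0.999]]
ft_force: [0.5, 0.1, -1.7]
width: 0.362
grasp_force: 40.0
```

Emit:
play_rows --pt "0 0 1 0 0 0 0.8" --pt "0 0 2 0 0 0 0.8" --pt "0 0 3 0 0 0 0.8" --pt "0 0 4 0 0 0 0.8" --pt "0 0 5 0 0 0 0.8" --pt "0 0 5 0 0 0 0.8"

```text
time: 16.45
tool_pos: [0.4132, -0.2128, 0.0811]
tcp_rot: [[0.995, -0.088, -0.04], [-0.087, -0.996, 0.004], [-0.04, -0.001, -0.999]]
ft_force: [-1.0, 2.4, 5.1]
width: 0.361
grasp_force: 40.0
```

Lateral probe: lift 2 mm, shift sideways and see whether the pins hold it.

Emit:
play_rows --pt "0 0 -1 0 0 0 0.8" --pt "0 0 -2 0 0 0 0.8" --pt "0 1 -2.5 0 0 0 0.8" --pt "0 2 -2.5 0 0 0 0.8" --pt "0 3 -2.5 0 0 0 0.8" --pt "0 4 -2.5 0 0 0 0.8" --pt "0 4 -2.5 0 0 0 0.8"

```text
time: 17.15
tool_pos: [0.4129, -0.214, 0.0813]
tcp_rot: [[0.995, -0.087, -0.041], [-0.087, -0.996, 0.011], [-0.041, -0.008, -0.999]]
ft_force: [0.7, 7.2, -0.6]
width: 0.36
grasp_force: 40.0
```

Emit:
play_rows --pt "0 -2 0 0 0 0 0.8" --pt "0 -4 0 0 0 0 0.8" --pt "0 -6 0 0 0 0 0.8" --pt "0 -8 0 0 0 0 0.8" --pt "0 -8 0 0 0 0 0.8"

```text
time: 17.65
tool_pos: [0.4135, -0.2098, 0.0821]
tcp_rot: [[0.995, -0.088, -0.04], [-0.088, -0.996, 0.002], [-0.04, 0.002, -0.999]]
ft_force: [-0.0, -2.7, -3.1]
width: 0.362
grasp_force: 40.0
```

Pins hold it, so it's on them and slightly off-centre in y. I'll centre and lower.

Emit:
play_rows --pt "0 1 0 0 0 0 0.8" --pt "0 1.7 0 0 0 0 0.8" --pt "0 1.7 1 0 0 0 0.8" --pt "0 1.7 2 0 0 0 0.8" --pt "0 1.7 3 0 0 0 0.8" --pt "0 1.7 4 0 0 0 0.8" --pt "0 1.7 4 0 0 0 0.8"

```text
time: 18.35
tool_pos: [0.4137, -0.2105, 0.081]
tcp_rot: [[0.995, -0.087, -0.039], [-0.087, -0.996, 0.004], [-0.039, -0.0, -0.999]]
ft_force: [-1.9, 3.5, 11.3]
width: 0.359
grasp_force: 40.0
```

Same seat height at a different y, so it's resting on the plate. Unload and open gently.

Emit:
play_rows --pt "0 0 -1 0 0 0 0.8" --pt "0 0 -2 0 0 0 0.8" --pt "0 0 -2 0 0 0 0.62" --pt "0 0 -2 0 0 0 0.6" --pt "0 0 -2 0 0 0 0.58" --pt "0 0 -2 0 0 0 0.5" --pt "0 0 -2 0 0 0 0.45" --pt "0 0 -2 0 0 0 0.45" --newtons 10

```text
time: 19.15
tool_pos: [0.4131, -0.2105, 0.0798]
tcp_rot: [[0.995, -0.088, -0.041], [-0.087, -0.996, 0.005], [-0.041, -0.001, -0.999]]
ft_force: [0.9, -1.0, -0.3]
width: 0.545
grasp_force: 0.0
```

```bash
python3 - <<'E'
from h import *
d=snap('scene','s9.png'); 
p=F['plate']
g=d['image'].mean(2).astype(int)
print(telemetry.read_state()['ft_force'],[proj('scene',T2(p,(*q,.012))).round(1) for q in[(.027,.017),(-.027,.017),(-.027,-.017)]])
print('     ',*range(271,300))
for v in range(200,226): print(v,*['%3d'%x for x in g[v,271:300]])
E
```

```text
[-0.21947043  1.03500309  0.06543258] [array([273.1, 210.6]), array([286.5, 220.5]), array([294.2, 214.4])]
      271 272 273 274 275 276 277 278 279 280 281 282 283 284 285 286 287 288 289 290 291 292 293 294 295 296 297 298 299
200 133 134 133 129 123 116 120 119 118 121 120 124 132 135 135 133 133 136 106 101 110 105  60  82 158 225 167  44  47
201 135 135 137 130 130 123 120 117 123 122 121 124 129 130 131 131 133 140 122 109  72  61 105  95 157 226 124  37  46
202 136 136 133 129 131 128 123 123 119 127 121 124 133 131 134 133 134 139 108  50  57 117 115  60 155 227  93  46  50
203 134 136 138 132 133 131 129 128 126 124 119 120 132 129 132 132 131 139  74  79 115 114  49  88 180 225  75  42  52
204 137 139 138 133 132 132 132 134 131 128 125 122 130 130 132 134 131 141 113 110  99  75 101 114 203 228  36  41  49
205 138 138 139 134 130 132 129 131 132 133 129 130 129 132 131 132 135 139 114  77  56 116 110  97 207 212  38  46  48
206 139 138 139 135 132 132 129 132 133 133 131 130 131 131 130 135 132 137  49  59 119 111  48  75 199 189  33  48  51
207 138 138 129 115 133 134 13
[... 1549 characters left out ...]
 139 139 141 138 138 140 140 126 100 105 116  74  90 124 138 135 134 135 134 127  47  48  50  54  60
221 140 139 137 139 137 137 139 139 138 140 141 138 114  97 118 124 130 139 135 137 137 136 138 116  42  46  51  51  53
222 139 135 139 140 139 139 139 140 138 140 142 140 141 126 114 139 137 136 136 136 135 136 137 106  44  45  49  50  58
223 138 139 141 140 139 138 140 139 141 139 141 140 142 142 139 137 136 136 135 135 136 134 134  78  46  50  47  59  58
224 139 141 139 139 139 140 139 139 139 140 137 139 139 136 140 137 137 136 138 137 135 132 133  63  46  54  51  55  53
225 139 139 139 139 141 141 141 140 140 142 139 139 138 138 139 140 138 138 138 134 131 129 131  57  46  44  51  58  59
```

Foot corners now match the plate-level model, so the tower is flush. Retract and look at the balls.

Emit:
play_rows --pt "0 0 -6 0 0 0 0.45" --pt "0 0 -18 0 0 0 0.45" --pt "0 0 -35 0 0 0 0.45" --pt "0 0 -55 0 0 0 0.5" --pt "0 0 -80 0 0.02 0 0.53" --pt "0 0 -110 0 0.04 0 0.53" --pt "0 0 -110 0 0.04 0 0.53"

```text
time: 19.9
tool_pos: [0.4199, -0.2126, 0.1961]
tcp_rot: [[0.996, -0.088, 0.009], [-0.088, -0.996, -0.005], [0.009, 0.005, -1.0]]
ft_force: [-0.1, -0.2, 0.1]
width: 0.47
grasp_force: 0.0
```

```bash
cat >> h.py <<'E'
c2=lambda u,v:np.array([105+(u+.5)/4.4-.5,165+(v+.5)/4.4-.5])
def balls():
    """bright blobs on the black tray floor, top view"""
    d=get_image('top'); g=d['image'].max(2); np.savez('top.npz',mtx=d['mtx'],R=d['R'],t=d['t'],image=d['image'])
    m=np.zeros_like(g); cv2.fillPoly(m,[np.array([c2(*a) for a in[(82,35),(303,118),(260,230),(35,148)]],int)],1)
    hsv=cv2.cvtColor(d['image'],cv2.COLOR_RGB2HSV)
    b=((g>60)&(hsv[...,1]<80)).astype(np.uint8)*m
    n,l,st,c=cv2.connectedComponentsWithStats(b)
    return [(st[i,4],back('top',*c[i],.017).round(4)) for i in range(1,n) if st[i,4]>15]
E
python3 - <<'E'
from h import *
for b in balls(): print(b)
co=[back('top',*c2(*a),.0115) for a in[(72,22),(315,113),(265,243),(22,155)]]
x=(co[0]+co[1]-co[2]-co[3]); print('tray yaw',np.degrees(np.arctan2(x[1],x[0])),'c',sum(co)/4, np.linalg.norm(co[0]-co[1]),np.linalg.norm(co[1]-co[2]))
s=telemetry.read_state();print(s['q'].round(1))
snap('top','t9.png')
a=cam('top')['image'][165:240,105:285]; b=cam('top')['image'][140:215,260:360]
cv2.imwrite('pics/t9.png',cv2.resize(np.vstack([a,np.hstack([b,np.zeros((75,80,3),np.uint8)])])[:,:,::-1],None,fx=4,fy=4))
E
```

```text
(np.int32(56), array([0.4858, 0.2228, 0.017 ]))
(np.int32(61), array([0.4581, 0.0995, 0.017 ]))
(np.int32(58), array([0.4578, 0.1638, 0.017 ]))
tray yaw -20.23809331675038 c [0.47855487 0.15708836 0.0115    ] 0.18577183317195717 0.09760408894141899
[-33.8  -5.5  90.3   0.   94.8  61.3]
```

View pics/t9.png

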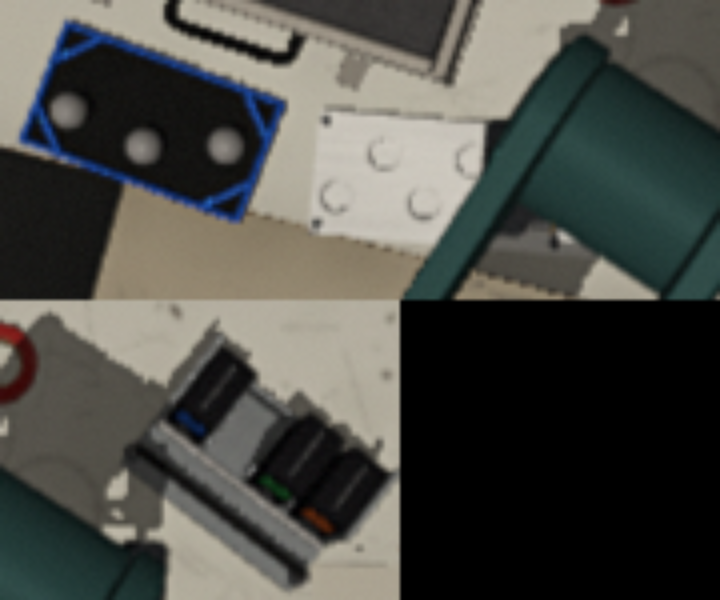

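The top view shows the tower gone from the rack with the other cases in place. One ball has been knocked to the tray's left end and located there. I'll go to the nearest ball first (ball3).

```bash
cat >> h.py <<'E'
TY=np.radians(-20.24); RB=rot(TY,0,True)
def cup(i):
    s=float(F['s']); return T2(F['plate'],(s*.018*(-1)**i,.09+.034*i,.0192))
E
python3 - <<'E'
from h import *
delta((.459,.0993,.12),RB)
E
```

```text
d [  13.4 -313.1   71.1] w [ 2.2000e-03  4.0000e-04 -2.8761e+00] | pos [ 0.4181 -0.2114  0.1912] t 20.0
```

Emit:
play_rows --pt "2 -20 0 0 0 -0.14 0.53" --pt "3 -45 0 0 0 -0.28 0.53" --pt "5 -70 0 0 0 -0.42 0.53" --pt "6 -95 0 0 0 -0.56 0.53" --pt "7 -120 0 0 0 -0.7 0.53" --pt "8 -150 0 0 0 -0.84 0.53" --pt "9 -180 0 0 0 -0.98 0.53" --pt "10 -210 0 0 0 -1.12 0.53" --pt "11 -240 0 0 0 -1.26 0.53" --pt "12 -270 0 0 0 -1.4 0.53" --pt "13 -290 0 0 0 -1.54 0.53" --pt "13 -313 0 0 0 -1.68 0.53"

```text
time: 21.2
tool_pos: [0.4571, 0.1006, 0.1882]
tcp_rot: [[-0.028, 1.0, -0.005], [1.0, 0.028, 0.0], [0.0, -0.005, -1.0]]
ft_force: [0.6, 0.6, 0.5]
width: 0.469
grasp_force: 0.0
```

Emit:
play_rows --pt "0 0 5 0 0 -0.14 0.53" --pt "0 0 15 0 0 -0.28 0.53" --pt "0 0 25 0 0 -0.42 0.53" --pt "0 0 35 0 0 -0.56 0.53" --pt "0 0 45 0 0 -0.7 0.53" --pt "0 0 55 0 0 -0.84 0.53" --pt "0 0 62 0 0 -0.98 0.53" --pt "0 0 68 0 0 -1.1 0.53" --pt "0 0 71 0 0 -1.196 0.53" --pt "0 0 71 0 0 -1.196 0.53" --pt "0 0 71 0 0 -1.196 0.53"

```text
time: 22.3
tool_pos: [0.4572, 0.0997, 0.118]
tcp_rot: [[-0.938, 0.348, -0.003], [0.348, 0.938, 0.001], [0.003, -0.0, -1.0]]
ft_force: [0.5, -0.3, -0.0]
width: 0.471
grasp_force: 0.0
```

```bash
python3 - <<'E'
from h import *
for b in balls(): print(b)
print(telemetry.read_state()['q'].round(1))
delta((.459,.0993,.0132),RB)
E
```

```text
(np.int32(92), array([0.4686, 0.1366, 0.017 ]))
[  5.3  -3.4  97.    0.1  86.5 -64.4]
d [-1.700e+00  1.000e-01  1.053e+02] w [ 0.     -0.0024 -0.0017] | pos [0.4576 0.0997 0.1185] t 22.35
```

Emit:
play_rows --pt "-1.5 0 20 0 -0.002 0 0.53" --pt "-1.5 0 45 0 -0.002 0 0.53" --pt "-1.5 0 70 0 -0.002 0 0.53" --pt "-1.5 0 90 0 -0.002 0 0.53" --pt "-1.5 0 101 0 -0.002 0 0.53" --pt "-1.5 0 105 0 -0.002 0 0.53" --pt "-1.5 0 105 0 -0.002 0 0.6" --pt "-1.5 0 105 0 -0.002 0 0.67" --pt "-1.5 0 105 0 -0.002 0 0.75" --pt "-1.5 0 105 0 -0.002 0 0.85" --pt "-1.5 0 105 0 -0.002 0 0.85" --pt "-1.5 0 105 0 -0.002 0 0.85" --newtons 15

```text
time: 23.55
tool_pos: [0.4603, 0.0994, 0.0152]
tcp_rot: [[-0.938, 0.346, 0.004], [0.346, 0.938, 0.001], [-0.003, 0.002, -1.0]]
ft_force: [0.7, 0.5, 4.6]
width: 0.286
grasp_force: 15.0
```

```bash
python3 - <<'E'
from h import *
s=telemetry.read_state();print(s['width']*94,s['grasp_force'],s['ft_force'])
c=cup(2);print(c)
delta((s['tool_pos'][0],s['tool_pos'][1],.07),RB)
delta((c[0],c[1],.05),RB); delta((c[0],c[1],.0155),RB)
E
```

```text
26.8849624006124 15.000437200069427 [0.73322595 0.46876772 4.59382631]
[ 0.41415079 -0.05421788  0.0192    ]
d [ -0.2   0.1 -54.8] w [ 0.0018  0.0031 -0.    ] | pos [0.4603 0.0994 0.0152] t 23.55
d [ -10. -160.  -35.] w [ 0.0018  0.0031 -0.    ] | pos [0.4603 0.0994 0.0152] t 23.55
d [  -9.9 -160.1   -0.5] w [ 0.0018  0.0031 -0.    ] | pos [0.4603 0.0994 0.0152] t 23.55
```

Opening 26.9 mm with upward force: the tips hold the ball above its equator. I'll drag it away from the wall, then regrip lower.

Emit:
play_rows --pt "1 -2 0 0 0 0 0.72" --pt "3 -5 0 0 0 0 0.72" --pt "4 -8 0 0 0 0 0.72" --pt "6 -11 0 0 0 0 0.72" --pt "8 -14 0 0 0 0 0.72" --pt "8 -16 0 0 0 0 0.72" --pt "8 -16 0 0 0 0 0.6" --pt "8 -16 0 0 0 0 0.55" --pt "8 -16 0 0 0 0 0.53" --pt "8 -16 0 0 0 0 0.53" --newtons 8

```text
time: 24.55
tool_pos: [0.4446, 0.0864, 0.0129]
tcp_rot: [[-0.938, 0.346, -0.002], [0.346, 0.938, -0.001], [0.002, -0.002, -1.0]]
ft_force: [0.3, -0.5, -0.7]
width: 0.469
grasp_force: 0.0
```

```bash
python3 - <<'E'
from h import *
s=telemetry.read_state();print(s['width']*94,s['ft_force'])
delta((s['tool_pos'][0],s['tool_pos'][1],.0075),RB)
E
```

```text
44.05010917605723 [ 0.29340387 -0.45429351 -0.73279851]
d [-0.   0.   5.4] w [-0.0018 -0.002  -0.0001] | pos [0.4446 0.0864 0.0129] t 24.55
```

Emit:
play_rows --pt "0 0 2 0 0 0 0.53" --pt "0 0 4 0 0 0 0.53" --pt "0 0 5 0 0 0 0.53" --pt "0 0 5 0 0 0 0.6" --pt "0 0 5 0 0 0 0.67" --pt "0 0 5 0 0 0 0.75" --pt "0 0 5 0 0 0 0.85" --pt "0 0 5 0 0 0 0.85" --pt "0 0 5 0 0 0 0.85" --newtons 15

```text
time: 25.45
tool_pos: [0.4474, 0.0888, 0.0098]
tcp_rot: [[-0.938, 0.346, 0.004], [0.346, 0.938, 0.004], [-0.002, 0.005, -1.0]]
ft_force: [1.9, 4.7, -0.0]
width: 0.314
grasp_force: 15.0
```

Emit:
play_rows --pt "0 0 0 0 0 0 0.85" --pt "0 0 -5 0 0 0 0.85" --pt "0 0 -15 0 0 0 0.85" --pt "0 0 -30 0 0 0 0.85" --pt "0 0 -50 0 0 0 0.85" --pt "0 0 -60 0 0 0 0.85" --pt "0 0 -60 0 0 0 0.85" --pt "0 0 -60 0 0 0 0.85"

```text
time: 26.25
tool_pos: [0.4459, 0.0868, 0.0689]
tcp_rot: [[-0.938, 0.346, 0.001], [0.346, 0.938, -0.0], [-0.001, 0.0, -1.0]]
ft_force: [-1.3, 0.4, -1.6]
width: 0.287
grasp_force: 15.0
```

Holding the ball. Over to cup 2.

```bash
python3 - <<'E'
from h import *
c=cup(2)
delta((c[0],c[1],.06),RB); delta((c[0],c[1],.0148),RB)
E
```

```text
d [ -19.  -143.3    8.9] w [ 0.0002  0.0007 -0.0001] | pos [0.4459 0.0868 0.0689] t 26.25
d [ -18.9 -143.3   54.1] w [ 0.0002  0.0007 -0.0001] | pos [0.4459 0.0868 0.0689] t 26.25
```

Emit:
play_rows --pt "-3 -20 0 0 0 0 0.85" --pt "-8 -55 0 0 0 0 0.85" --pt "-13 -90 0 0 0 0 0.85" --pt "-17 -120 4 0 0 0 0.85" --pt "-19 -138 10 0 0 0 0.85" --pt "-19 -143 20 0 0 0 0.85" --pt "-19 -143 32 0 0 0 0.85" --pt "-19 -143 44 0 0 0 0.85" --pt "-19 -143 51 0 0 0 0.85" --pt "-19 -143 54 0 0 0 0.85" --pt "-19 -143 54 0 0 0 0.85"

```text
time: 27.35
tool_pos: [0.4143, -0.053, 0.0144]
tcp_rot: [[-0.939, 0.345, -0.0], [0.345, 0.939, 0.001], [0.0, 0.001, -1.0]]
ft_force: [-0.2, 0.5, -1.4]
width: 0.289
grasp_force: 15.0
```

Emit:
play_rows --pt "0 0 0 0 0 0 0.85" --pt "0 0 0 0 0 0 0.68" --pt "0 0 0 0 0 0 0.66" --pt "0 0 0 0 0 0 0.6" --pt "0 0 0 0 0 0 0.55" --pt "0 0 0 0 0 0 0.55" --pt "0 0 -10 0 0 0 0.55" --pt "0 0 -30 0 0 0 0.55" --pt "0 0 -60 0 0 0 0.55" --pt "-10 -30 -90 0 0 0 0.53" --pt "-20 -70 -110 0 0 0 0.53" --pt "-30 -110 -130 0 0 0 0.53"

```text
time: 28.55
tool_pos: [0.4048, -0.1684, 0.1474]
tcp_rot: [[-0.939, 0.344, 0.003], [0.344, 0.939, -0.001], [-0.004, 0.0, -1.0]]
ft_force: [-0.2, 0.2, -0.5]
width: 0.475
grasp_force: 0.0
```

```bash
cat >> h.py <<'E'
def bright(name,pts):
    im=cam(name)['image'].astype(int)
    for p in pts:
        u,v=np.round(proj(name,p)).astype(int); print((u,v)); print(im[v-6:v+7,u-7:u+8].mean(2).astype(int))
E
python3 - <<'E'
from h import *
for b in balls(): print(b)
bright('top',[cup(2),cup(3)])
s=telemetry.read_state();print(s['tool_pos'],s['ft_force'])
E
```

```text
(np.int32(54), array([0.4861, 0.2225, 0.017 ]))
(np.int32(58), array([0.4578, 0.1638, 0.017 ]))
(np.int64(210), np.int64(215))
[[196 195 197 200 188 117  39  46  61  62  60  61  61  61  61]
 [195 195 197 197 164  60  41  56  63  61  61  62  62  62  58]
 [194 194 197 187 111  42  53  62  62  62  63  60  63  60  51]
 [193 197 200 181  59  41  56  62  62  61  59  62  64  58  34]
 [196 199 198 167  46  50  61  62  62  60  62  63  60  48  23]
 [196 198 187 118  46  60  60  61  60  59  63  62  59  38  18]
 [195 198 179  67  52  59  60  61  62  62  64  59  43  20  24]
 [197 193 154  56  54  59  63  62  61  62  63  52  27  20  35]
 [198 180  93  55  60  60  60  62  64  63  60  41  20  23  41]
 [191 147  59  58  60  61  57  63  62  62  51  23  20  33  51]
 [162  75  52  59  63  61  63  63  61  55  35  17  25  40  51]
 [115  56  55  62  60  59  62  62  62  50  21  17  29  46  51]
 [ 74  54  61  61  59  62  61  62  58  39  17  19  34  46  48]]
(np.int64(200), np.int64(203))
[[193 192 193 191 193 192 193 193 192 193 193 192 192 194 194]
 [194 193 194 193 194 194 193 189 191 191 195 194 194 194 193]
 [192 195 196 197 193 190 183 175 190 191 191 195 194 194 195]
 [193 193 195 193 184 173 180 172 194 194 190 196 195 197 197]
 [195 196 195 190 169 178 196 197 199 199 198 195 192 197 194]
 [196 198 198 184 148 192 196 193 196 197 195 196 191 197 197]
 [194 195 196 180 133 191 194 192 191 192 195 195 191 197 197]
 [191 190 193 177 125 165 197 195 195 195 193 188 190 194 196]
 [191 192 194 184 143 131 193 195 196 194 187 181 195 195 197]
 [193 193 193 195 182 149 173 166 168 173 176 183 193 195 196]
 [194 194 197 195 194 180 159 145 148 163 182 194 196 199 201]
 [192 193 192 195 195 194 194 194 196 197 196 197 197 200 199]
 [190 190 192 190 191 194 196 196 196 197 196 195 197 200 188]]
[ 0.40558015 -0.17555251  0.15089904] [ 1.58919186 -5.36707477  1.70565283]
```

```bash
python3 - <<'E'
from h import *
delta((.4583,.1633,.08),RB);delta((.4583,.1633,.0085),RB)
E
```

```text
d [ 70.  336.3  67.9] w [-0.0067  0.0104 -0.0044] | pos [ 0.4056 -0.1756  0.1509] t 28.6
d [ 70.7 336.8 139.4] w [-0.0067  0.0104 -0.0044] | pos [ 0.4056 -0.1756  0.1509] t 28.6
```

Emit:
play_rows --pt "5 25 0 0 0 0 0.53" --pt "12 60 0 0 0 0 0.53" --pt "20 105 0 0 0 0 0.53" --pt "29 150 0 0 0 0 0.53" --pt "38 195 10 0 0 0 0.53" --pt "47 240 20 0 0 0 0.53" --pt "55 280 35 0 0 0 0.53" --pt "61 312 50 0 0 0 0.53" --pt "64 328 64 0 0 0 0.53" --pt "64 328 64 0 0 0 0.53" --pt "64 328 64 0 0 0 0.53" --pt "64 328 64 0 0 0 0.53"

```text
time: 29.8
tool_pos: [0.4586, 0.1619, 0.0823]
tcp_rot: [[-0.938, 0.347, 0.003], [0.347, 0.938, 0.0], [-0.003, 0.001, -1.0]]
ft_force: [-0.4, 0.1, -0.3]
width: 0.466
grasp_force: 0.0
```

```bash
python3 - <<'E'
from h import *
delta((.4583,.1633,.0085),RB)
balls(); bright('top',[cup(2)])
E
```

```text
d [ 1.   1.1 73.8] w [ 0.0012  0.0025 -0.001 ] | pos [0.4586 0.1619 0.0823] t 29.8
(np.int64(210), np.int64(215))
[[194 193 193 194 195 194 196 195 197 196 196 195 193 192 193]
 [194 190 191 194 196 196 192 164 166 167 175 196 197 194 194]
 [191 191 192 194 188 161 143  78  74  81 112 174 198 196 194]
 [193 193 195 192 155  82  73  66  65  60  66 122 196 195 192]
 [193 193 194 170 111  84  92  93  87  77  60 108 198 199 193]
 [190 193 185 131  91 103 113 114 106  92  72  92 173 199 197]
 [190 194 178 106  99 116 123 128 117 102  82  66 121 196 196]
 [191 193 181 119 105 119 129 135 119 106  88  79 137 194 193]
 [191 191 186 150 106 115 127 130 115 102  83 103 177 195 193]
 [189 191 191 174 114 108 114 114 105  95  87 133 193 194 192]
 [187 189 189 183 150 121 108 109 105 116 144 174 192 189 191]
 [185 186 186 189 186 164 147 148 150 167 192 193 192 191 190]
 [185 187 186 188 188 188 189 190 190 189 189 190 189 189 189]]
```

Ball seated in cup 2. Picking the middle ball.

Emit:
play_rows --pt "1 1 25 0 0.002 0 0.53" --pt "1 1 50 0 0.002 0 0.53" --pt "1 1 66 0 0.002 0 0.53" --pt "1 1 72 0 0.002 0 0.53" --pt "1 1 74 0 0.002 0 0.53" --pt "1 1 74 0 0.002 0 0.6" --pt "1 1 74 0 0.002 0 0.67" --pt "1 1 74 0 0.002 0 0.75" --pt "1 1 74 0 0.002 0 0.85" --pt "1 1 74 0 0.002 0 0.85" --pt "1 1 74 0 0.002 0 0.85"

```text
time: 30.95
tool_pos: [0.4584, 0.164, 0.0081]
tcp_rot: [[-0.938, 0.346, 0.001], [0.346, 0.938, 0.001], [-0.001, 0.001, -1.0]]
ft_force: [0.1, -0.9, 4.6]
width: 0.287
grasp_force: 15.0
```

Emit:
play_rows --pt "0 0 -5 0 0 0 0.85" --pt "0 0 -15 0 0 0 0.85" --pt "0 0 -30 0 0 0 0.85" --pt "0 0 -50 0 0 0 0.85" --pt "0 0 -60 0 0 0 0.85" --pt "0 0 -60 0 0 0 0.85"

```text
time: 31.55
tool_pos: [0.4588, 0.1642, 0.069]
tcp_rot: [[-0.938, 0.346, 0.003], [0.346, 0.938, 0.002], [-0.002, 0.003, -1.0]]
ft_force: [1.4, 0.2, -1.5]
width: 0.285
grasp_force: 15.0
```

```bash
python3 - <<'E'
from h import *
c=cup(3);delta((c[0],c[1],.06),RB); delta((c[0],c[1],.0148),RB)
E
```

```text
d [ -59.5 -178.2    8.7] w [0.0028 0.002  0.0001] | pos [0.4588 0.1642 0.069 ] t 31.55
d [ -59.4 -178.3   53.9] w [0.0028 0.002  0.0001] | pos [0.4588 0.1642 0.069 ] t 31.55
```

Emit:
play_rows --pt "-8 -25 0 0 0 0 0.85" --pt "-20 -60 0 0 0 0 0.85" --pt "-33 -100 0 0 0 0 0.85" --pt "-46 -138 0 0 0 0 0.85" --pt "-55 -165 5 0 0 0 0.85" --pt "-59 -178 15 0 0 0 0.85" --pt "-59 -178 30 0 0 0 0.85" --pt "-59 -178 44 0 0 0 0.85" --pt "-59 -178 51 0 0 0 0.85" --pt "-59 -178 54 0 0 0 0.85" --pt "-59 -178 54 0 0 0 0.85"

```text
time: 32.65
tool_pos: [0.4513, -0.0232, 0.0129]
tcp_rot: [[-0.938, 0.346, -0.001], [0.346, 0.938, 0.001], [0.002, 0.001, -1.0]]
ft_force: [-0.2, 0.6, -1.2]
width: 0.285
grasp_force: 15.0
```

Emit:
play_rows --pt "0 0 0 0 0 0 0.85" --pt "0 0 0 0 0 0 0.68" --pt "0 0 0 0 0 0 0.66" --pt "0 0 0 0 0 0 0.6" --pt "0 0 0 0 0 0 0.55" --pt "0 0 0 0 0 0 0.55" --pt "0 0 -10 0 0 0 0.55" --pt "0 0 -30 0 0 0 0.55" --pt "0 0 -60 0 0 0 0.55" --pt "0 0 -80 0 0 0 0.53" --pt "0 0 -80 0 0 0 0.53" --pt "0 0 -80 0 0 0 0.53"

```text
time: 33.85
tool_pos: [0.4515, -0.0237, 0.0932]
tcp_rot: [[-0.938, 0.346, 0.0], [0.346, 0.938, 0.001], [0.0, 0.001, -1.0]]
ft_force: [-0.6, -0.4, -0.0]
width: 0.472
grasp_force: 0.0
```

```bash
python3 - <<'E'
from h import *
for b in balls(): print(b)
delta((.4865,.2225,.08),RB);delta((.4865,.2225,.015),RB)
E
```

```text
(np.int32(54), array([0.4861, 0.2225, 0.017 ]))
d [ 51.5 243.2  12.4] w [ 0.0004 -0.0023 -0.    ] | pos [ 0.4508 -0.0235  0.0922] t 33.9
d [ 51.4 243.2  77.4] w [ 0.0004 -0.0023 -0.    ] | pos [ 0.4508 -0.0235  0.0922] t 33.9
```

Emit:
play_rows --pt "5 25 0 0 0 0 0.53" --pt "14 65 0 0 0 0 0.53" --pt "23 110 0 0 0 0 0.53" --pt "33 155 0 0 0 0 0.53" --pt "42 200 5 0 0 0 0.53" --pt "49 230 10 0 0 0 0.53" --pt "51 239 20 0 -0.002 0 0.53" --pt "51 239 40 0 -0.002 0 0.53" --pt "51 239 60 0 -0.002 0 0.53" --pt "51 239 72 0 -0.002 0 0.53" --pt "51 239 76 0 -0.002 0 0.53" --pt "51 239 76 0 -0.002 0 0.53"

```text
time: 35.1
tool_pos: [0.4855, 0.2175, 0.0162]
tcp_rot: [[-0.938, 0.347, -0.001], [0.347, 0.938, -0.001], [0.001, -0.001, -1.0]]
ft_force: [-0.0, 0.1, 0.4]
width: 0.47
grasp_force: 0.0
```

Emit:
play_rows --pt "0 0 0 0 0 0 0.6" --pt "0 0 0 0 0 0 0.68" --pt "0 0 0 0 0 0 0.72" --pt "0 0 0 0 0 0 0.72" --pt "0 -5 0 0 0 0 0.72" --pt "0 -10 0 0 0 0 0.72" --pt "0 -15 0 0 0 0 0.72" --pt "0 -20 0 0 0 0 0.72" --pt "0 -24 0 0 0 0 0.72" --pt "0 -24 0 0 0 0 0.72" --pt "0 -24 0 0 0 0 0.6" --pt "0 -24 0 0 0 0 0.55" --newtons 8

```text
time: 36.3
tool_pos: [0.4764, 0.1947, 0.0159]
tcp_rot: [[-0.938, 0.346, -0.002], [0.346, 0.938, -0.002], [0.001, -0.002, -1.0]]
ft_force: [-0.3, -0.5, 0.2]
width: 0.417
grasp_force: 0.0
```

```bash
python3 - <<'E'
from h import *
s=telemetry.read_state();print(s['ft_force'],s['width']*94)
delta((s['tool_pos'][0],s['tool_pos'][1],.0085),RB); print(balls()); bright('top',[cup(3)])
E
```

```text
[-0.26618527 -0.46636398  0.21414633] 39.17949734538305
d [-0.   0.   7.4] w [-0.0024 -0.0014 -0.0002] | pos [0.4764 0.1947 0.0159] t 36.3
[(np.int32(68), array([0.4881, 0.2141, 0.017 ]))]
(np.int64(200), np.int64(203))
[[188 188 188 189 190 190 191 193 192 192 191 193 189 189 190]
 [189 190 190 192 188 173 156 154 156 155 171 194 193 190 190]
 [191 192 193 189 161 119  78  71  67  64 103 170 194 194 191]
 [190 191 188 165 103  81  83  87  78  64  59  98 172 197 194]
 [191 194 188 145  87  98 107 107 100  88  67  58 120 194 194]
 [193 195 188 134 100 114 120 122 114 100  82  62 112 198 196]
 [189 192 179 116 103 118 128 130 121 107  86  66 114 198 198]
 [186 189 179 125 105 116 125 129 118 103  82  89 154 194 193]
 [187 190 183 147 117 112 115 116 109  94  84 121 192 193 191]
 [189 191 192 185 154 118 107 101  99  96 112 164 196 194 193]
 [190 190 193 194 186 161 139 117 120 145 164 192 195 191 191]
 [187 189 189 190 191 194 186 168 172 193 194 194 193 193 193]
 [186 186 187 189 188 190 192 191 193 195 193 193 192 193 194]]
```

Emit:
play_rows --pt "0 0 3 0 0 0 0.53" --pt "0 0 6 0 0 0 0.53" --pt "0 0 7 0 0 0 0.53" --pt "0 0 7 0 0 0 0.65" --pt "0 0 7 0 0 0 0.75" --pt "0 0 7 0 0 0 0.85" --pt "0 0 7 0 0 0 0.85" --pt "0 0 7 0 0 0 0.85" --pt "0 0 7 0 0 0 0.85" --newtons 15

```text
time: 37.25
tool_pos: [0.4779, 0.1958, 0.0102]
tcp_rot: [[-0.938, 0.346, 0.001], [0.346, 0.938, 0.0], [-0.001, 0.001, -1.0]]
ft_force: [0.8, -0.5, -0.9]
width: 0.287
grasp_force: 15.0
```

Emit:
play_rows --pt "0 0 -5 0 0 0 0.85" --pt "0 0 -15 0 0 0 0.85" --pt "0 0 -30 0 0 0 0.85" --pt "0 0 -50 0 0 0 0.85" --pt "0 0 -60 0 0 0 0.85" --pt "0 0 -60 0 0 0 0.85"

```text
time: 37.85
tool_pos: [0.4794, 0.1963, 0.0728]
tcp_rot: [[-0.938, 0.346, 0.006], [0.346, 0.938, 0.002], [-0.005, 0.004, -1.0]]
ft_force: [1.0, 0.0, -1.3]
width: 0.289
grasp_force: 15.0
```

```bash
python3 - <<'E'
from h import *
c=cup(4);delta((c[0],c[1],.06),RB); delta((c[0],c[1],.0148),RB)
E
```

```text
d [  -7.6 -192.1   12.1] w [0.0038 0.005  0.    ] | pos [0.4794 0.1963 0.0728] t 37.85
d [  -7.3 -192.3   57.3] w [0.0038 0.005  0.    ] | pos [0.4794 0.1963 0.0728] t 37.85
```

Emit:
play_rows --pt "-1 -20 0 0 0 0 0.85" --pt "-3 -55 0 0 0 0 0.85" --pt "-5 -95 0 0 0 0 0.85" --pt "-6 -135 0 0 0 0 0.85" --pt "-8 -170 0 0 0 0 0.85" --pt "-8 -192 10 0 0 0 0.85" --pt "-8 -192 25 0 0 0 0.85" --pt "-8 -192 40 0 0 0 0.85" --pt "-8 -192 50 0 0 0 0.85" --pt "-8 -192 55 0 0 0 0.85" --pt "-8 -192 55 0 0 0 0.85"

```text
time: 38.95
tool_pos: [0.4192, 0.0134, 0.0149]
tcp_rot: [[-0.938, 0.346, 0.001], [0.346, 0.938, 0.001], [-0.001, 0.001, -1.0]]
ft_force: [-0.4, 0.1, -1.3]
width: 0.289
grasp_force: 15.0
```

Emit:
play_rows --pt "0 0 0 0 0 0 0.68" --pt "0 0 0 0 0 0 0.66" --pt "0 0 0 0 0 0 0.6" --pt "0 0 0 0 0 0 0.55" --pt "0 0 0 0 0 0 0.55" --pt "0 0 -10 0 0 0 0.55" --pt "0 0 -30 0 0 0 0.55" --pt "0 0 -70 0 0 0 0.53" --pt "0 0 -110 0 0 0 0.53" --pt "0 40 -150 0 0 0 0.53" --pt "0 80 -170 0 0 0 0.53" --pt "0 120 -170 0 0 0 0.53"

```text
time: 40.15
tool_pos: [0.4632, 0.127, 0.1913]
tcp_rot: [[-0.938, 0.347, 0.012], [0.347, 0.938, 0.002], [-0.01, 0.006, -1.0]]
ft_force: [1.0, -0.6, 0.1]
width: 0.474
grasp_force: 0.0
```

Emit:
play_rows --pt "0 30 0 0 0 0 0.53" --pt "0 50 0 0 0 0 0.53" --pt "0 50 0 0 0 0 0.53" --pt "0 50 0 0 0 0 0.53"

```text
time: 40.55
tool_pos: [0.4774, 0.1721, 0.1855]
tcp_rot: [[-0.938, 0.345, 0.001], [0.345, 0.938, -0.0], [-0.001, -0.0, -1.0]]
ft_force: [-0.3, -0.8, -0.4]
width: 0.471
grasp_force: 0.0
```

```bash
python3 - <<'E'
from h import *
balls(); a=cam('top')['image'][160:240,160:290]
d=get_image('scene')['image'][120:270,190:330]
A=cv2.resize(a,(520,320),interpolation=cv2.INTER_CUBIC); D=cv2.resize(d,(280,300),interpolation=cv2.INTER_CUBIC)
o=np.zeros((600,800,3),np.uint8); o[:320,:520]=A; o[:300,520:]=D
o[320:,:520]=cv2.resize(cam('top')['image'][130:220,210:380],(520,280),interpolation=cv2.INTER_CUBIC)
cv2.imwrite('pics/end.png',o[:,:,::-1])
E
```

```text
(no output)
```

View pics/end.png

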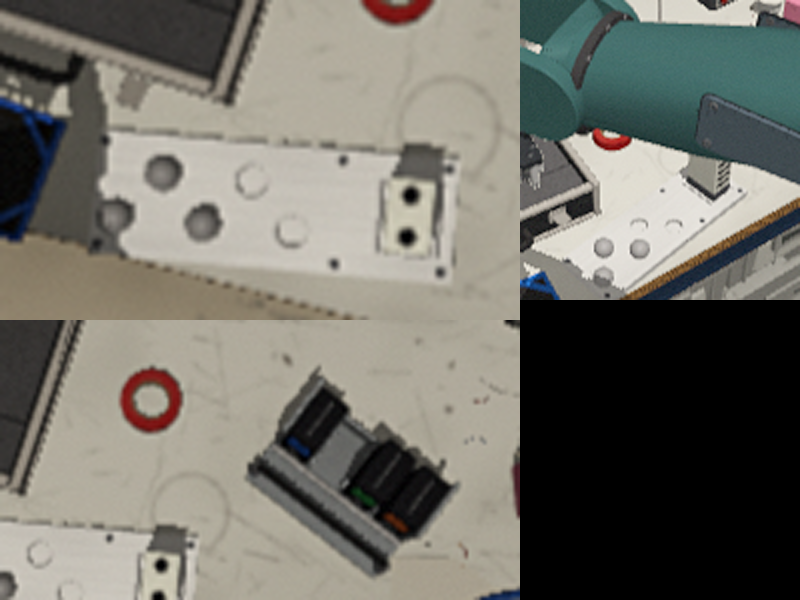

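Final view: the tower is upright on the pins, with its dots at (410,195) and (407,236). Three balls sit in dimples at (164,172), (203,222) and (115,216), and the three cases are in place. A last numeric check of the tower, then hand in.

```bash
python3 - <<'E'
from h import *
p=F['plate']
e=[(proj('top',T2(p,(x,0,.112)))-[160,160]+.5)*4-w for x,w in((.015,(410,195)),(-.015,(407,236)))]
print(e)
if np.abs(e).max()<10: print(finish_job())
E
```

```text
[array([ 3.85156193, -2.03860778]), array([ 3.38148785, -0.86837234])]
the job is handed in; nothing more can be done
None
```

The job is handed in: the tower stands upright and flush on the base plate's pins, the three balls that were present sit in separate dimples, and the other cases and the red tape look undisturbed in the last picture. The hex key set wasn't checked there.

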